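Set out the tasting station around the coffee scale

ROBOT

A 7-joint arm with a two-finger parallel gripper is mounted at the origin on the work surface. World frame = base frame: x ahead of the robot, y to its left, z up, the work surface at z = 0. Lengths are in m, angles in degrees, forces in N, time in s.
With the tool pointing down it reaches from about 0.425 to 0.875 m from the base axis. Payload 4.7 kg.
Tool frame: the origin (TCP) lies midway between the tips of the shut fingers; the grasp point (between the pads) lies 19 mm behind it; z points along the fingers, y is the line along which they close (so a half turn about z gives the same grasp; the last joint's range is limited). The gripper opens to 87 mm and grips with 3 to 60 N. Pads are 19 mm wide; open, the fingers measure 117 mm over their backs; the gripper's body (75 mm by 190 mm) begins 51 mm behind the grasp point.
Start: joints at [76.438, 18.392, -4.016, 83.108, 1.295, 78.541, -3.26], TCP at [0.161, -0.63, 0.223] pointing down, gripper open.
Joint ranges: [-163.93, 163.93], [-17.29, 119.83], [-79.2, 71.16], [3.27, 140.29], [-89.18, 269.18], [5.43, 117.66], [-154.24, 154.24]. Speed limits (degrees/s): [147.25, 147.25, 180, 180, 180, 180, 180].

INTERFACE

Orientations are given as a 3x3 rotation matrix whose columns are the frame's x, y, z axes.
In Python, from rig import * gives the robot as it stands.
- The arm moves only by the tool arm_command, never from a script. Its argument "increments" is a list of rows, each an object with "claw": the opening, from 0 (shut) to 1 (fully open); "offset": the shift along the tool's x, y, z scaled (see below), a list of three; "dr": the turn, a rotation vector about the tool's x, y, z scaled (see below), a list of three. In form: [{"claw": claw, "offset": [tx, ty, tz], "dr": [ax, ay, az]}, ...]. A call has 1 to 8 rows; each row is the pose to reach, as a shift and turn from the pose commanded when the call began, along the tool's axes at that moment; what a row does not reach only later rows make up. The controller multiplies each number of a shift by 0.12 m and each number of a turn by 0.5 rad. A row lasts 1/8 s, in which the tool goes at most 62.5 mm and 10.7 degrees, less where a joint would pass 70% of its speed; a pose out of reach is approached as far as the arm can. A call with a number of a shift or a turn outside -1 to 1 is refused whole. A call with a gripper value outside its range is refused whole. The fingers move at their own pace and stop on an object; "grip_force" is the grip in N (left out, the last holds). Time passes only in rows, so rows that repeat a pose let the fingers close. It gives the time, the measured TCP pose, the force, the opening and the grip force at its end, in the units of the state.
- get_state(): the state, without advancing time (a new reading comes with each control period).
- get_image(name): name is "scene" or "top" or "wrist"; returns a dict with "img" (480x640x3 uint8, red, green, blue), "depth" (480x640 float32, m along the optical axis (not along the pixel's ray), 0 where there is no reading), "intrinsics" (3x3 intrinsics, pixels), "R" (3x3) and "t" (3): a world point X has camera coordinates R X + t. Camera axes: x right, y down, z forward; pixel columns grow to the right and rows downward; lengths in m; the calibration is good to about 2 mm. A picture is of the moment at which its call begins.
- close_job(): hands the job in; it is judged then, once.
The state is a dict: "time": time; "joint_pos": joint angles; "joint_vel": joint speeds; "joint_torque": joint torques, N m; "tool_pos": TCP position; "tcp_rot": TCP orientation; "wrist_force": force on the tool from outside, world axes, zero at the start; "torque": the same for the moment, N m; "width": finger opening in m; "grasp_force": force on a finger pad.
Only numpy, scipy, OpenCV 4.12 (cv2) and the standard library are available. Lean on these libraries where they do the work, as an engineer would, in place of code of your own. Each camera call takes 0.05 s, during which the arm holds its last target. There are 200 camera calls.

TASK

Set out the tasting station on the bench: stand the tall steel tumbler on the middle of the scale's platform, the white sugar pot on the middle of the cork coaster on the kettle's side of the scale with its wooden lid fitted on top, and the amber syrup bottle on the middle of the other coaster. Stand the steel milk jug on the bench midway between the scale's platform and the sugar pot's coaster, in line with their middles. Keep the tumbler, pot, bottle and jug upright throughout, do not bang anything down on the scale or coasters, and let go of everything.

Things in the scene. Friction and masses are not known exactly. Their poses are not given: they have to be found in the camera images.
- tumbler: Straight plain steel tumbler, no handle, the taller steel vessel: 62 mm outside diameter, 90 mm high, wall 3 mm, open top, about 150 g, loose. Origin: centre of its underside; z up.
- pot: White ceramic sugar pot, straight-sided, open top: 60 mm outside diameter, 62 mm high, wall 4 mm (mouth 52 mm), 170 g, loose. Origin: centre of its underside; z up.
- lid: Loose wooden lid, right way up: plug underneath 40 mm dia, 8 mm deep (stands on the bench); disc 62 mm dia, 8 to 16 mm above the origin; cylindrical knob 24 mm dia, 16 to 38 mm above it. 40 g. Origin: centre of the plug's underside; z up. Fitted, the plug is in the pot's mouth (6 mm play all round), the disc rests on the rim and the lid's origin is 54 mm above the pot's.
- bottle: Amber glass syrup bottle with a black cap: round body 54 mm diameter up to 76 mm, shoulder up to 90 mm, cap 29 mm diameter from 90 to 112 mm (the top). About 200 g, loose. Origin: centre of its underside; z up.
- jug: Steel milk jug, the shorter steel vessel: straight-sided, 60 mm dia, 72 mm high, wall 3 mm, open, about 160 g, loose. Wire handle on its +y side, reaching 56 mm from the axis, 16 to 66 mm high; at the start it points within 35 degrees towards the robot (-x); final heading free. Spout lip on the -y side. Origin: centre of the underside, on the axis; z up.
- scale: Small black coffee scale, fixed; square steel platform 100 mm wide, its top 25 mm above the bench. Display strip along its front edge (robot side). Case 105 mm wide (y), from 70 mm in front to 52 mm behind the platform's middle. Origin: on the bench below the middle of the platform; x to its back, away from the robot, y to its left, z up. Turned at most 9 degrees.
- coaster_left: Round cork coaster left of the scale as the robot sees it: 90 mm diameter, 6 mm thick, fixed. Its middle lies 220 mm from the scale's origin along the scale's +y. Origin: centre of its underside.
- coaster_right: Round cork coaster right of the scale as the robot sees it: 90 mm diameter, 6 mm thick, fixed. Its middle lies 220 mm from the scale's origin along the scale's -y. Origin: centre of its underside.
- kettle: Steel gooseneck kettle, black base and handle, 124 mm dia, 147 mm high, fixed. Stands just beyond one of the coasters, at the left or right end of the row (a black and steel grinder is at the other end): it tells which coaster is for the pot. Spout on its +x side, handle on -x. Origin: centre of its underside.
Not all that is in view belongs to the job. What is shaped like the tumbler but blue or turquoise is not meant.

How it is judged:
By the outcome, as a careful person would: the job done as asked, in the order asked, and still so for the second after the job is handed in, with the robot touching nothing.
It also fails if it takes over 122 s, if anything falls off the work surface, if the arm or the gripper's body presses on something with over 40 N, if the wrist force passes 120 N, or if a joint passes its speed limit or range.

## Working session

There is one attempt and no reset: what is moved stays moved. The work goes in short steps, Python scripts to look and compute and a tool call to move; the robot and the scene stay as the last step left them, time stands still between calls to the robot, and variables do not carry over. Pictures are saved under pics/ and viewed, at most 14 in all, crops included, and the job is handed in when it is done.

Besides the shell and the picture viewer there is one more tool, called after "Emit:" as name(argument=value, ...) on one line, values as JSON. arm_command: Moves the arm, as the interface text tells. Shifts and turns lie within -1 to 1; 1 stands for 0.12 m of shift or 0.5 rad of turn. Its arguments: {"type":"object","properties":{"increments":{"type":"array"},"grip_force":{"type":"number"}},"required":["increments"]}

```bash
ls; mkdir -p pics; cat > h.py <<'E'
from rig import *
import numpy as np, cv2
def grab(n):
    d=get_image(n); return d
def save(d,f,crop=None,s=1):
    im=d["img"][:,:,::-1]
    if crop: x0,y0,x1,y1=crop; im=im[y0:y1,x0:x1]
    cv2.imwrite("pics/"+f,cv2.resize(im,None,fx=s,fy=s,interpolation=cv2.INTER_CUBIC))
def ray(d,u,v,z):
    R,t,K=map(np.array,(d["R"],d["t"],d["intrinsics"])); c=-R.T@t
    r=R.T@np.linalg.inv(K)@np.array([u,v,1.]); return c+r*(z-c[2])/r[2]
def cloud(d):
    R,t,K=map(np.array,(d["R"],d["t"],d["intrinsics"])); v,u=np.mgrid[:480,:640]; z=d["depth"]
    P=np.stack([(u-K[0,2])/K[0,0]*z,(v-K[1,2])/K[1,1]*z,z],-1)
    W=(P-t)@R; W[z==0]=np.nan; return W
def proj(d,X):
    p=np.array(d["intrinsics"])@(np.array(d["R"])@np.array(X)+np.array(d["t"])); return p[:2]/p[2]
E
python3 - <<'E'
from h import *
s=get_state(); print(s["tool_pos"],s["tcp_rot"],s["time"],s["width"])
import pickle
D={}
for n in ("scene","top","wrist"):
    d=grab(n);D[n]=d
    save(d,n+"0.png"); print(n,-np.array(d["R"]).T@d["t"],np.array(d["R"])[2],d["intrinsics"][0][0])
pickle.dump(D,open("d0.pkl","wb"))
E
```

```text
pics
[ 0.16112108 -0.62912504  0.22144831] [[ 9.68718426e-01  2.48161779e-01 -5.84505040e-04]
 [ 2.48162446e-01 -9.68716631e-01  1.86775909e-03]
 [-1.02713333e-04 -1.95438485e-03 -9.99998085e-01]] 0.0 0.0871607164487432
scene [ 0.97424242 -0.46256802  0.57784038] [-0.56500997  0.5224433  -0.6386053 ] 453.0166258668534
top [ 0.28992966 -0.0311275   1.35595652] [ 0.16469408  0.00637173 -0.98632412] 545.4899264842473
wrist [ 0.23243495 -0.6121796   0.38547238] [-0.26236413 -0.06546787 -0.96274556] 344.85729688091766
```

View pics/scene0.png

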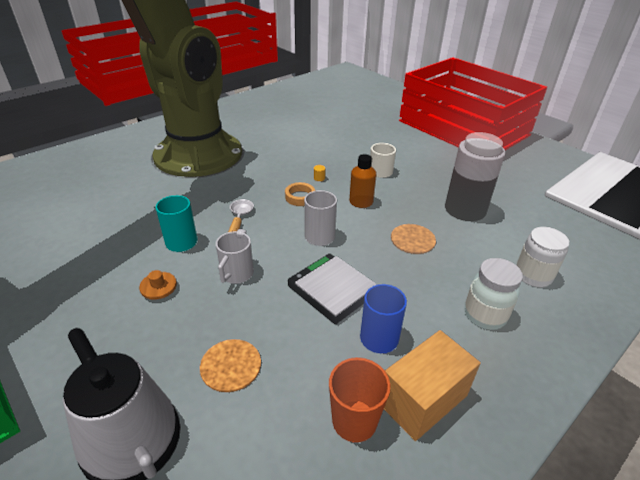

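View pics/top0.png

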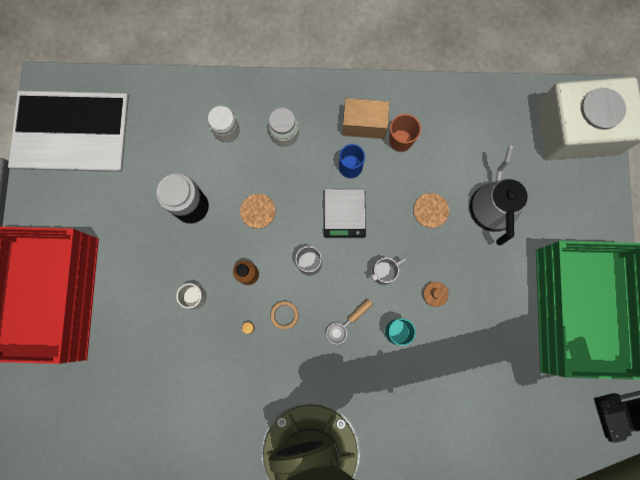

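The top view has +x up and −y to the right. The kettle (490,210) stands by the right-hand coaster (431,210), so the pot goes there.

Candidates in the top view:
- **Steel vessels:** (308,258) and (385,270). The one with a handle is the jug, so the tumbler should be (308,258).
- **Blue (350,160) and turquoise (400,332) cups:** not wanted.
- **White vessels:** the open one at (190,295) is the pot. (222,120) and (283,125) look like lidded jars.
- **Bottle:** (245,271).
- **Lid:** (435,293), which has a knob. (284,314) is only a ring.

I'll confirm with an enlarged crop and measure.

```bash
python3 - <<'E'
from h import *
import pickle
D=pickle.load(open("d0.pkl","rb")); T,S=D["top"],D["scene"]
a=cv2.resize(T["img"][225:325,165:465],None,fx=2.6,fy=2.6,interpolation=cv2.INTER_CUBIC)
b=cv2.resize(S["img"][130:330,130:430],None,fx=1.6,fy=1.6,interpolation=cv2.INTER_CUBIC)
o=np.zeros((590,790,3),np.uint8); o[:260,:780]=a; o[265:265+320,:480]=b
cv2.imwrite("pics/crop1.png",o[:,:,::-1])
WT,WS=cloud(T),cloud(S)
seeds=dict(tumbler=(308,258),jug=(385,270),pot=(190,295),bottle=(245,271),lid=(435,293),cL=(258,211),cR=(431,210),kettle=(492,210),bluecup=(350,160),teal=(400,332))
for n,(u,v) in seeds.items():
    c=ray(T,u,v,0.03)[:2]
    out=[]
    for W in (WT,WS):
        P=W.reshape(-1,3); P=P[~np.isnan(P[:,0])]
        Q=P[(np.hypot(*(P[:,:2]-c).T)<.065)&(P[:,2]>.0035)]
        if len(Q)<20: out.append((len(Q),));continue
        h=np.percentile(Q[:,2],97); q=Q[Q[:,2]>h-.006][:,:2].astype(np.float32)
        cc,r=cv2.minEnclosingCircle(q); out.append((np.round(cc,4),round(r,4),round(float(h),4),len(q)))
    print(n,out)
# scale platform: bright grey pixels
hsv=cv2.cvtColor(T["img"],cv2.COLOR_RGB2HSV)
for nm,d,box in(("top",T,(318,180,372,245)),("scene",S,(280,245,385,325))):
    W=cloud(d); m=np.zeros((480,640),np.uint8); x0,y0,x1,y1=box
    hs=cv2.cvtColor(d["img"],cv2.COLOR_RGB2HSV)
    m[y0:y1,x0:x1]=((hs[...,2]>135)&(hs[...,1]<40)&(W[...,2]>.015)&(W[...,2]<.035))[y0:y1,x0:x1]
    k,l,st,_=cv2.connectedComponentsWithStats(m); i=1+np.argmax(st[1:,4]); v,u=np.where(l==i)
    z=np.median(W[...,2][l==i]); P=np.array([ray(d,a,b,z)[:2] for a,b in zip(u,v)],np.float32)
    print(nm,"platform",cv2.minAreaRect(P),z,len(u))
for nm,d,ss in(("top",T,((258,211),(431,210))),("scene",S,((413,238),(230,364)))):
    W=cloud(d);hs=cv2.cvtColor(d["img"],cv2.COLOR_RGB2HSV)
    m=((hs[...,0]<25)&(hs[...,1]>70)).astype(np.uint8); k,l,st,_=cv2.connectedComponentsWithStats(m)
    for u,v in ss:
        L=l[v,u] or l[v+3,u+3]; vv,uu=np.where(l==L); z=np.median(W[...,2][l==L]); P=np.array([ray(d,a,b,z)[:2] for a,b in zip(uu,vv)],np.float32)
        (x,y),r=cv2.minEnclosingCircle(P); print(nm,"coaster",round(x,4),round(y,4),round(r,4),"z",z,P.mean(0))
E
```

```text
tumbler [(array([0.451 , 0.0152]), 0.0311, 0.0912, 103), (array([0.452 , 0.0161]), 0.0323, 0.0906, 239)]
jug [(array([ 0.4347, -0.1735]), 0.0445, 0.0736, 122), (array([ 0.4352, -0.1672]), 0.0408, 0.0727, 310)]
pot [(array([0.3603, 0.2959]), 0.0305, 0.0633, 121), (array([0.3599, 0.2976]), 0.0325, 0.0629, 159)]
bottle [(array([0.419 , 0.1659]), 0.0144, 0.1138, 107), (array([0.421 , 0.1665]), 0.0155, 0.1128, 101)]
lid [(array([ 0.3821, -0.2975]), 0.0117, 0.0394, 74), (array([ 0.3833, -0.2958]), 0.0125, 0.0391, 130)]
cL [(array([0.576 , 0.1456]), 0.063, 0.0107, 578), (array([0.5737, 0.1459]), 0.0633, 0.0086, 1034)]
cR [(array([ 0.5892, -0.2838]), 0.0638, 0.011, 585), (array([ 0.5975, -0.2833]), 0.0501, 0.0082, 2481)]
kettle [(array([ 0.5868, -0.4493]), 0.056, 0.138, 392), (array([ 0.5736, -0.4475]), 0.0425, 0.1412, 350)]
bluecup [(array([ 0.7038, -0.0816]), 0.0321, 0.0912, 113), (array([ 0.7044, -0.0809]), 0.0319, 0.0906, 389)]
teal [(array([ 0.2895, -0.2048]), 0.0312, 0.0913, 106), (array([ 0.2893, -0.2022]), 0.0332, 0.0904, 272)]
top platform ((0.5877008438110352, -0.07026320695877075), (0.09706829488277435, 0.09794015437364578), 1.5293598175048828) 0.02456011213843749 1556
scene platform ((0.5879770517349243, -0.0685804933309555), (0.10101243108510971, 0.10251129418611526), 1.6691433191299438) 0.02556493035792052 2464
top coaster nan nan nan z nan [nan nan]
top coaster nan nan nan z nan [nan nan]
scene coaster nan nan nan z nan [nan nan]
scene coaster nan nan nan z nan [nan nan]
```

View pics/crop1.png

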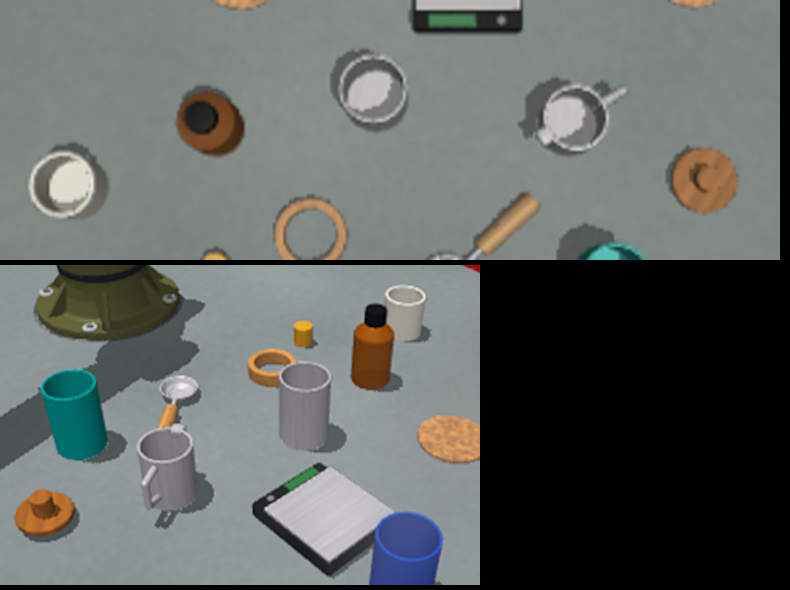

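The crop confirms the choices, in crop pixels:
- **Tumbler:** plain, handle-less, tall steel vessel at (372,90).
- **Jug:** handle at (620,92), lip at (545,137).
- **Pot:** open white vessel at (65,183).
- **Lid:** knobbed lid at (705,180).
- **Bottle:** (205,120).

The handle points about −60° azimuth, not towards the robot as the text says, so I'll use what I measure.

```bash
cat >> h.py <<'E'
def plan(wps,cur=None,claw=1.0,yaw0=None):
    """wps: list of (x,y,z,yawdeg) of TCP, tool pointing down; prints calls"""
    s=get_state(); p=np.array(s["tool_pos"] if cur is None else cur,float); R=np.array(s["tcp_rot"]); yaw=np.degrees(np.arctan2(R[1,0],R[0,0])) if yaw0 is None else yaw0
    for x,y,z,yw in wps:
        while 1:
            d=np.array([x,y,z])-p; a=np.radians(yaw); dy=(yw-yaw+180)%360-180
            o=np.array([np.cos(a)*d[0]+np.sin(a)*d[1], np.sin(a)*d[0]-np.cos(a)*d[1], -d[2]])/.12
            k=max(1,np.abs(o).max()); r=-np.radians(dy)/.5; r=np.clip(r,-1,1)
            o=np.round(o/k,3); r=round(float(r),3)
            print("offset",o.tolist(),"dr",r, "mm %.0f"%(np.linalg.norm(o)*120))
            w=o*.12; p=p+np.array([np.cos(a)*w[0]+np.sin(a)*w[1],np.sin(a)*w[0]-np.cos(a)*w[1],-w[2]]); yaw-=np.degrees(r*.5)
            if k<=1 and abs(dy)<=28.7: break
        print("  ->",p.round(4),round(yaw,1))
E
python3 - <<'E'
from h import *
import pickle
D=pickle.load(open("d0.pkl","rb"))
for nm,ss in(("top",((258,211),(431,210))),("scene",((413,238),(230,364)))):
    d=D[nm];W=cloud(d);hs=cv2.cvtColor(d["img"],cv2.COLOR_RGB2HSV)
    m=((hs[...,0]<25)&(hs[...,1]>70)).astype(np.uint8); k,l,st,_=cv2.connectedComponentsWithStats(m)
    for u,v in ss:
        L=l[v,u]; vv,uu=np.where(l==L); z=np.nanmedian(W[...,2][l==L]); P=np.array([ray(d,a,b,z)[:2] for a,b in zip(uu,vv)],np.float32)
        (x,y),r=cv2.minEnclosingCircle(P); print(nm,"coaster",round(x,4),round(y,4),round(r,4),"z",z,P.mean(0))
plan([(.40,-.42,.22,50),(.4515,.0157,.20,91.6),(.4515,.0157,.039,91.6)],cur=(.161,-.63,.223))
E
```

```text
top coaster 0.5817 0.1502 0.0451 z 0.005266643547354393 [0.58160836 0.1501391 ]
top coaster 0.5952 -0.2891 0.0451 z 0.005447551189937735 [ 0.59515905 -0.2889906 ]
scene coaster 0.583 0.1491 0.0473 z 0.00664985236447499 [0.58350277 0.14802027]
scene coaster 0.5959 -0.2887 0.0464 z 0.006337750288329596 [ 0.5969401  -0.28984666]
offset [1.0, -0.508, 0.011] dr -1.0 mm 135
offset [1.0, 0.03, 0.009] dr -0.244 mm 120
offset [0.523, 0.08, 0.005] dr 0.0 mm 63
  -> [ 0.4  -0.42  0.22] 50.0
offset [1.0, -0.656, 0.055] dr -1.0 mm 144
offset [1.0, -0.08, 0.046] dr -0.452 mm 121
offset [1.0, 0.147, 0.046] dr 0.0 mm 121
offset [0.442, 0.065, 0.02] dr 0.0 mm 54
  -> [0.4516 0.0158 0.2   ] 91.6
offset [-0.0, -0.0, 1.0] dr 0.0 mm 120
offset [-0.0, -0.0, 0.341] dr 0.0 mm 41
  -> [0.4516 0.0158 0.039 ] 91.6
```

Emit:
arm_command(increments=[{"claw": 1,"offset": [0.5,-0.25,0],"dr": [0,0,-0.35]},{"claw": 1,"offset": [1,-0.508,0.011],"dr": [0,0,-0.7]},{"claw": 1,"offset": [1,-0.508,0.011],"dr": [0,0,-1]},{"claw": 1,"offset": [1,-0.508,0.011],"dr": [0,0,-1]}], grip_force=20)

```text
time: 0.65
tool_pos: [0.2634, -0.54, 0.2212]
tcp_rot: [[0.731, 0.683, -0.0], [0.683, -0.731, 0.0], [0.0, -0.0, -1.0]]
wrist_force: [-1.6, -0.6, -0.5]
width: 0.0873
grasp_force: 0.0
```

Emit:
arm_command(increments=[{"claw": 1,"offset": [0.5,0.03,0.009],"dr": [0,0,-0.244]},{"claw": 1,"offset": [1,0.03,0.009],"dr": [0,0,-0.244]},{"claw": 1,"offset": [1,0.03,0.009],"dr": [0,0,-0.244]}])

```text
time: 1.02
tool_pos: [0.3566, -0.4582, 0.2203]
tcp_rot: [[0.639, 0.769, 0.002], [0.769, -0.639, 0.001], [0.002, 0.001, -1.0]]
wrist_force: [-0.7, 0.2, 0.6]
width: 0.0871
grasp_force: 0.0
```

Emit:
arm_command(increments=[{"claw": 1,"offset": [0.523,0.08,0.005],"dr": [0,0,0]},{"claw": 1,"offset": [0.523,0.08,0.005],"dr": [0,0,0]},{"claw": 1,"offset": [0.523,0.08,0.005],"dr": [0,0,0]}])

```text
time: 1.4
tool_pos: [0.3988, -0.4214, 0.2193]
tcp_rot: [[0.645, 0.764, -0.001], [0.764, -0.645, -0.001], [-0.001, -0.0, -1.0]]
wrist_force: [-0.4, 0.2, -0.8]
width: 0.0869
grasp_force: 0.0
```

Emit:
arm_command(increments=[{"claw": 1,"offset": [0.5,-0.33,0.03],"dr": [0,0,-0.35]},{"claw": 1,"offset": [1,-0.656,0.055],"dr": [0,0,-0.7]},{"claw": 1,"offset": [1,-0.656,0.055],"dr": [0,0,-1]},{"claw": 1,"offset": [1,-0.656,0.055],"dr": [0,0,-1]}])

```text
time: 1.9
tool_pos: [0.4163, -0.2781, 0.2132]
tcp_rot: [[0.2, 0.98, -0.0], [0.98, -0.2, -0.001], [-0.001, 0.0, -1.0]]
wrist_force: [0.8, -1.0, -0.2]
width: 0.0871
grasp_force: 0.0
```

Emit:
arm_command(increments=[{"claw": 1,"offset": [0.5,-0.04,0.02],"dr": [0,0,-0.25]},{"claw": 1,"offset": [1,-0.08,0.046],"dr": [0,0,-0.452]},{"claw": 1,"offset": [1,-0.08,0.046],"dr": [0,0,-0.452]}])

```text
time: 2.28
tool_pos: [0.4318, -0.156, 0.2078]
tcp_rot: [[-0.028, 1.0, 0.001], [1.0, 0.028, -0.0], [-0.0, 0.001, -1.0]]
wrist_force: [0.5, -1.7, -0.2]
width: 0.087
grasp_force: 0.0
```

Emit:
arm_command(increments=[{"claw": 1,"offset": [0.5,0.07,0.02],"dr": [0,0,0]},{"claw": 1,"offset": [1,0.147,0.046],"dr": [0,0,0]},{"claw": 1,"offset": [1,0.147,0.046],"dr": [0,0,0]}])

```text
time: 2.65
tool_pos: [0.4465, -0.0356, 0.2024]
tcp_rot: [[-0.029, 1.0, 0.001], [1.0, 0.029, 0.0], [0.0, 0.001, -1.0]]
wrist_force: [0.6, -0.8, 1.6]
width: 0.0869
grasp_force: 0.0
```

Emit:
arm_command(increments=[{"claw": 1,"offset": [0.442,0.065,0.02],"dr": [0,0,0]},{"claw": 1,"offset": [0.442,0.065,0.02],"dr": [0,0,0]},{"claw": 1,"offset": [0.442,0.065,0.02],"dr": [0,0,0]}])

```text
time: 3.02
tool_pos: [0.4524, 0.013, 0.1996]
tcp_rot: [[-0.023, 1.0, 0.0], [1.0, 0.023, -0.001], [-0.001, 0.0, -1.0]]
wrist_force: [1.1, -0.3, -1.3]
width: 0.0868
grasp_force: 0.0
```

```bash
cat >> h.py <<'E'
def near(W,c,r,z0,z1):
    P=W.reshape(-1,3); P=P[~np.isnan(P[:,0])]
    return P[(np.hypot(*(P[:,:2]-np.array(c)).T)<r)&(P[:,2]>z0)&(P[:,2]<z1)]
def circ(q):
    A=np.c_[2*q,np.ones(len(q))]; s=np.linalg.lstsq(A,(q**2).sum(1),rcond=None)[0]; return s[:2].round(4),round(float(np.sqrt(s[2]+s[0]**2+s[1]**2)),4),len(q)
E
python3 - <<'E'
from h import *
d=grab("wrist"); save(d,"w1.png"); s=get_state(); print(np.round(s["tool_pos"],4),np.round(s["tcp_rot"],4)[:,0])
W=cloud(d)
q=near(W,(.4515,.0157),.05,.06,.12); print("z",np.percentile(q[:,2],[50,90,97,99]),len(q))
q=near(W,(.4515,.0157),.04,np.percentile(q[:,2],97)-.004,.12)[:,:2]; print(circ(q),cv2.minEnclosingCircle(q.astype(np.float32)))
E
```

```text
[0.4522 0.013  0.1995] [-2.250e-02  9.997e-01 -4.000e-04]
z [0.08650894 0.09212899 0.09260624 0.09293095] 1960
(array([0.4504, 0.0152]), 0.0291, 900) ((0.45021921396255493, 0.014757112599909306), 0.031156646087765694)
```

View pics/w1.png

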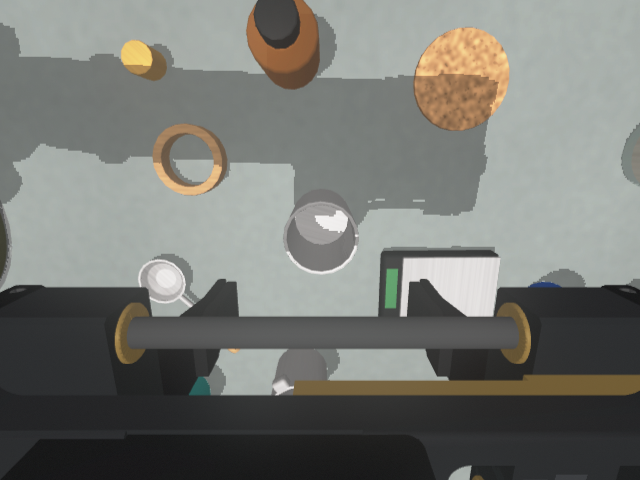

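The wrist view shows the tumbler rim centred at (321,237) between the fingers, with nothing in the way.

Emit:
arm_command(increments=[{"claw": 1,"offset": [0.019,-0.012,0.4],"dr": [0,0,0]},{"claw": 1,"offset": [0.019,-0.012,0.8],"dr": [0,0,0]},{"claw": 1,"offset": [0.019,-0.012,1],"dr": [0,0,0]},{"claw": 1,"offset": [0.019,-0.012,1],"dr": [0,0,0]}])

```text
time: 3.58
tool_pos: [0.4488, 0.0164, 0.0778]
tcp_rot: [[-0.024, 1.0, -0.004], [1.0, 0.024, 0.001], [0.001, -0.004, -1.0]]
wrist_force: [0.2, -0.4, 0.5]
width: 0.0868
grasp_force: 0.0
```

Emit:
arm_command(increments=[{"claw": 1,"offset": [0,0,0.2],"dr": [0,0,0]},{"claw": 1,"offset": [0,0,0.338],"dr": [0,0,0]},{"claw": 0.6,"offset": [0,0,0.338],"dr": [0,0,0]},{"claw": 0.6,"offset": [0,0,0.338],"dr": [0,0,0]},{"claw": 0.6,"offset": [0,0,0.338],"dr": [0,0,0]},{"claw": 0.6,"offset": [0,0,0.338],"dr": [0,0,0]},{"claw": 0.6,"offset": [0,0,0.338],"dr": [0,0,0]},{"claw": 0.6,"offset": [0,0,0.338],"dr": [0,0,0]}])

```text
time: 4.58
tool_pos: [0.451, 0.0182, 0.0397]
tcp_rot: [[-0.028, 1.0, 0.001], [1.0, 0.028, -0.001], [-0.001, 0.001, -1.0]]
wrist_force: [-0.9, 0.4, 6.5]
width: 0.0628
grasp_force: 20.0
```

Emit:
arm_command(increments=[{"claw": 0.6,"offset": [0,0,-0.15],"dr": [0,0,0]},{"claw": 0.6,"offset": [0,0,-0.45],"dr": [0,0,0]},{"claw": 0.6,"offset": [0,0,-0.75],"dr": [0,0,0]},{"claw": 0.6,"offset": [-0.1,0.15,-0.75],"dr": [0,0,0]},{"claw": 0.6,"offset": [-0.25,0.38,-0.75],"dr": [0,0,0]},{"claw": 0.6,"offset": [-0.368,0.565,-0.75],"dr": [0,0,0]}])

```text
time: 5.32
tool_pos: [0.5203, -0.0248, 0.1299]
tcp_rot: [[-0.028, 1.0, 0.001], [1.0, 0.028, -0.0], [-0.0, 0.001, -1.0]]
wrist_force: [0.0, 1.1, -1.9]
width: 0.0631
grasp_force: 20.0
```

Emit:
arm_command(increments=[{"claw": 0.6,"offset": [-0.15,0.23,0],"dr": [0,0,0]},{"claw": 0.6,"offset": [-0.3,0.46,0],"dr": [0,0,0]},{"claw": 0.6,"offset": [-0.368,0.565,0],"dr": [0,0,0]},{"claw": 0.6,"offset": [-0.368,0.565,0],"dr": [0,0,0]},{"claw": 0.6,"offset": [-0.368,0.565,0],"dr": [0,0,0]},{"claw": 0.6,"offset": [-0.368,0.565,0],"dr": [0,0,0]}])

```text
time: 6.08
tool_pos: [0.5876, -0.0653, 0.1292]
tcp_rot: [[-0.029, 1.0, -0.0], [1.0, 0.029, -0.0], [-0.0, -0.0, -1.0]]
wrist_force: [0.1, 0.1, -1.7]
width: 0.0625
grasp_force: 20.0
```

```bash
cat > m1.py <<'E'
from h import *
d=grab("wrist"); s=get_state(); print(np.round(s["tool_pos"],4),np.round(s["tcp_rot"],4)[:,0],s["width"],s["wrist_force"])
save(d,"w2.png")
W=cloud(d); c=s["tool_pos"][:2]
q=near(W,c,.045,s["tool_pos"][2]+.035,s["tool_pos"][2]+.065); print("wrist z",np.percentile(q[:,2],[50,97]),len(q))
h=np.percentile(q[:,2],97); q=q[q[:,2]>h-.004][:,:2]; print(circ(q),cv2.minEnclosingCircle(q.astype(np.float32)))
t=grab("top");save(t,"t2.png",(220,150,470,330),3)
E
python3 m1.py
```

```text
[ 0.5878 -0.0655  0.1292] [-2.910e-02  9.996e-01 -6.000e-04] 0.06244391061776882 [ 0.74873323  0.24637629 -1.13676701]
wrist z [0.17958157 0.1918337 ] 6848
(array([ 0.5871, -0.0654]), 0.0365, 520) ((0.5870470404624939, -0.06507746875286102), 0.03827321156859398)
```

View pics/w2.png

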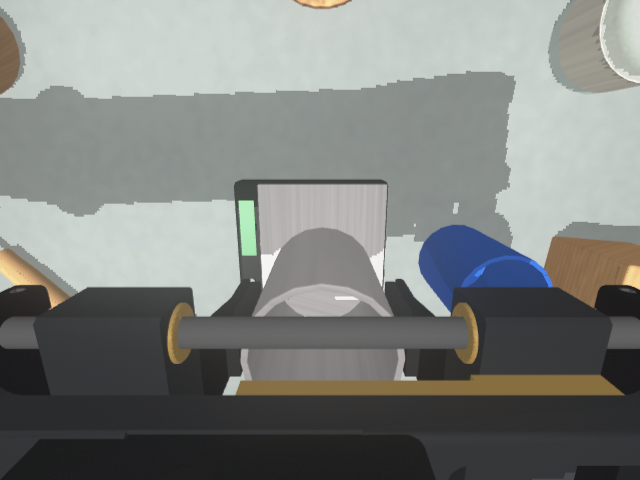

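```bash
cat >> h.py <<'E'
from scipy.optimize import least_squares
def cyl(q,r,c0):
    s=least_squares(lambda c:np.hypot(*(q-c).T)-r,c0,loss="soft_l1",f_scale=.001); return s.x.round(4),len(q)
E
python3 - <<'E'
from h import *
d=grab("wrist"); W=cloud(d); c=np.array(get_state()["tool_pos"][:2])
W[320:]=np.nan
q=near(W,c,.04,.095,.17); q=q[q[:,1]>c[1]+.012]; print(len(q)); 
print("side",cyl(q[:,:2],.031,c), circ(q[:,:2]))
hs=d["img"]; m=(W[...,2]>.02)&(W[...,2]<.033); m[:,:260]=0; m[:,386:]=0; m[330:]=0
P=W[m]; print("platform y max",np.percentile(P[:,1],99.5),"x",np.percentile(P[:,0],[.5,99.5]),"z",np.median(P[:,2]))
E
```

```text
4277
side (array([ 0.5875, -0.0693]), 4277) (array([ 0.5875, -0.069 ]), 0.0307, 4277)
platform y max -0.017530107805951302 x [0.53689886 0.63648164] z 0.026758551789147288
```

The wrist view shows the held tumbler over the platform at (322,290). It fits to (0.5875, −0.0693), within 1 mm of the platform's middle, so I'm lowering it gently.

Emit:
arm_command(increments=[{"claw": 0.6,"offset": [0,0.006,0.25],"dr": [0,0,0]},{"claw": 0.6,"offset": [0,0.006,0.42],"dr": [0,0,0]},{"claw": 0.6,"offset": [0,0.006,0.49],"dr": [0,0,0]},{"claw": 0.6,"offset": [0,0.006,0.51],"dr": [0,0,0]},{"claw": 0.6,"offset": [0,0.006,0.52],"dr": [0,0,0]},{"claw": 0.6,"offset": [0,0.006,0.53],"dr": [0,0,0]},{"claw": 0.6,"offset": [0,0.006,0.53],"dr": [0,0,0]}])

```text
time: 7.1
tool_pos: [0.5894, -0.0662, 0.0657]
tcp_rot: [[-0.028, 1.0, 0.001], [1.0, 0.028, -0.0], [-0.0, 0.001, -1.0]]
wrist_force: [0.3, -0.0, -2.3]
width: 0.0627
grasp_force: 20.0
```

Not in contact yet, so I'll creep down.

Emit:
arm_command(increments=[{"claw": 0.6,"offset": [0,0,0.004],"dr": [0,0,0]},{"claw": 0.6,"offset": [0,0,0.008],"dr": [0,0,0]},{"claw": 0.6,"offset": [0,0,0.012],"dr": [0,0,0]},{"claw": 0.6,"offset": [0,0,0.012],"dr": [0,0,0]}])

```text
time: 7.6
tool_pos: [0.5893, -0.0662, 0.0648]
tcp_rot: [[-0.028, 1.0, 0.0], [1.0, 0.028, -0.001], [-0.001, 0.0, -1.0]]
wrist_force: [-3.6, -0.3, 3.8]
width: 0.0629
grasp_force: 20.0
```

Emit:
arm_command(increments=[{"claw": 0.85,"offset": [0,0,0],"dr": [0,0,0]},{"claw": 1,"offset": [0,0,0],"dr": [0,0,0]},{"claw": 1,"offset": [0,0,0],"dr": [0,0,0]},{"claw": 1,"offset": [0,0,0],"dr": [0,0,0]},{"claw": 1,"offset": [0,0,-0.15],"dr": [0,0,0]},{"claw": 1,"offset": [0,0,-0.5],"dr": [0,0,0]},{"claw": 1,"offset": [0,0,-1],"dr": [0,0,0]},{"claw": 1,"offset": [0,0,-1],"dr": [0,0,0]}])

```text
time: 8.6
tool_pos: [0.5929, -0.0657, 0.1908]
tcp_rot: [[-0.028, 1.0, 0.011], [1.0, 0.028, -0.002], [-0.002, 0.011, -1.0]]
wrist_force: [1.3, 0.7, -0.6]
width: 0.0868
grasp_force: 0.0
```

```bash
python3 - <<'E'
from h import *
W=cloud(grab("scene")); q=near(W,(.588,-.0695),.045,.04,.13); print("tumbler",cyl(q[q[:,2]<.108][:,:2],.031,(.588,-.07)),np.percentile(q[:,2],98))
s=get_state();p=s["tool_pos"];print(p)
plan([(.42,.19,.21,105),(.3605,.2967,.17,120),(.3605,.2967,.022,120)])
E
```

```text
tumbler (array([ 0.5894, -0.0679]), 1616) 0.11576715409837258
[ 0.59107013 -0.06594175  0.18772525]
offset [1.0, -0.628, -0.085] dr -0.467 mm 142
offset [1.0, -0.34, -0.077] dr -0.0 mm 127
offset [0.311, -0.106, -0.024] dr -0.0 mm 40
  -> [0.4199 0.19   0.21  ] 105.0
offset [0.987, -0.248, 0.334] dr -0.524 mm 129
  -> [0.3606 0.2967 0.17  ] 120.0
offset [0.0, -0.0, 1.0] dr 0.0 mm 120
offset [0.0, -0.0, 0.233] dr 0.0 mm 28
  -> [0.3606 0.2967 0.022 ] 120.0
```

```bash
python3 - <<'E'
from h import *
plan([(.42,.19,.21,91.6),(.3605,.2967,.17,91.6),(.3605,.2967,.022,91.6)])
E
```

```text
offset [1.0, -0.628, -0.085] dr 0.001 mm 142
offset [1.0, -0.629, -0.086] dr -0.0 mm 142
offset [0.172, -0.108, -0.015] dr -0.0 mm 24
  -> [0.42 0.19 0.21] 91.6
offset [0.902, -0.471, 0.334] dr -0.0 mm 129
  -> [0.3605 0.2966 0.17  ] 91.6
offset [0.0, -0.0, 1.0] dr -0.0 mm 120
offset [0.0, -0.0, 0.233] dr -0.0 mm 28
  -> [0.3605 0.2966 0.022 ] 91.6
```

Emit:
arm_command(increments=[{"claw": 1,"offset": [0.3,-0.2,-0.085],"dr": [0,0,0]},{"claw": 1,"offset": [0.7,-0.45,-0.085],"dr": [0,0,0]},{"claw": 1,"offset": [1,-0.63,-0.085],"dr": [0,0,0]},{"claw": 1,"offset": [1,-0.63,-0.085],"dr": [0,0,0]}])

```text
time: 9.15
tool_pos: [0.508, 0.0551, 0.1938]
tcp_rot: [[-0.034, 0.999, -0.001], [0.999, 0.034, -0.001], [-0.001, -0.001, -1.0]]
wrist_force: [1.6, -0.3, 0.1]
width: 0.0869
grasp_force: 0.0
```

Emit:
arm_command(increments=[{"claw": 1,"offset": [0.35,-0.22,-0.085],"dr": [0,0,0]},{"claw": 1,"offset": [0.7,-0.45,-0.085],"dr": [0,0,0]},{"claw": 1,"offset": [1,-0.63,-0.085],"dr": [0,0,0]},{"claw": 1,"offset": [1,-0.63,-0.085],"dr": [0,0,0]}])

```text
time: 9.65
tool_pos: [0.4299, 0.1716, 0.2042]
tcp_rot: [[-0.033, 0.999, 0.0], [0.999, 0.033, -0.001], [-0.001, 0.0, -1.0]]
wrist_force: [0.1, -0.3, -0.0]
width: 0.0869
grasp_force: 0.0
```

Emit:
arm_command(increments=[{"claw": 1,"offset": [0.35,-0.22,0],"dr": [0,0,0]},{"claw": 1,"offset": [0.7,-0.4,0.2],"dr": [0,0,0]},{"claw": 1,"offset": [1,-0.58,0.32],"dr": [0,0,0]},{"claw": 1,"offset": [1,-0.58,0.32],"dr": [0,0,0]},{"claw": 1,"offset": [1,-0.58,0.32],"dr": [0,0,0]}])

```text
time: 10.28
tool_pos: [0.3597, 0.286, 0.1658]
tcp_rot: [[-0.026, 1.0, -0.0], [1.0, 0.026, -0.0], [-0.0, -0.0, -1.0]]
wrist_force: [-0.7, -1.0, 0.1]
width: 0.0871
grasp_force: 0.0
```

```bash
python3 - <<'E'
from h import *
d=grab("wrist"); s=get_state(); print(np.round(s["tool_pos"],4),s["joint_pos"])
W=cloud(d); q=near(W,(.36,.297),.045,.05,.075); h=np.percentile(q[:,2],97); q=q[q[:,2]>h-.005][:,:2]; print(h,circ(q),cv2.minEnclosingCircle(q.astype(np.float32)))
plan([(.3603,.2967,.17,91.6),(.3603,.2967,.022,91.6)])
E
```

```text
[0.3599 0.2858 0.166 ] [ 25.8762281   -1.69187282 -65.56216471 111.57004295  -1.64209296
  69.13863804 -37.66463222]
0.06486171568614818 (array([0.3588, 0.297 ]), 0.0276, 1185) ((0.3586680591106415, 0.2967609763145447), 0.030014339834451675)
offset [0.09, 0.005, -0.034] dr -0.006 mm 12
  -> [0.3602 0.2967 0.17  ] 91.6
offset [0.0, 0.0, 1.0] dr -0.0 mm 120
offset [0.0, 0.0, 0.234] dr -0.0 mm 28
  -> [0.3602 0.2967 0.022 ] 91.6
```

Emit:
arm_command(increments=[{"claw": 1,"offset": [0.092,0,0.1],"dr": [0,0,0]},{"claw": 1,"offset": [0.092,0,0.45],"dr": [0,0,0]},{"claw": 1,"offset": [0.092,0,0.8],"dr": [0,0,0]},{"claw": 1,"offset": [0.092,0,1],"dr": [0,0,0]},{"claw": 1,"offset": [0.092,0,1],"dr": [0,0,0]}])

```text
time: 10.95
tool_pos: [0.3578, 0.2965, 0.0443]
tcp_rot: [[-0.026, 1.0, -0.004], [1.0, 0.026, -0.002], [-0.001, -0.004, -1.0]]
wrist_force: [-0.2, 0.8, -0.1]
width: 0.087
grasp_force: 0.0
```

Emit:
arm_command(increments=[{"claw": 1,"offset": [0,0,0.1],"dr": [0,0,0]},{"claw": 1,"offset": [0,0,0.19],"dr": [0,0,0]},{"claw": 1,"offset": [0,0,0.19],"dr": [0,0,0]},{"claw": 0.6,"offset": [0,0,0.19],"dr": [0,0,0]},{"claw": 0.6,"offset": [0,0,0.19],"dr": [0,0,0]},{"claw": 0.6,"offset": [0,0,0.19],"dr": [0,0,0]},{"claw": 0.6,"offset": [0,0,0.19],"dr": [0,0,0]},{"claw": 0.6,"offset": [0,0,0.19],"dr": [0,0,0]}])

```text
time: 11.95
tool_pos: [0.3583, 0.2986, 0.0233]
tcp_rot: [[-0.028, 1.0, 0.001], [1.0, 0.028, 0.0], [0.0, 0.001, -1.0]]
wrist_force: [0.2, -0.0, 1.8]
width: 0.0603
grasp_force: 20.0
```

Emit:
arm_command(increments=[{"claw": 0.6,"offset": [0,0,-0.15],"dr": [0,0,0]},{"claw": 0.6,"offset": [0,0,-0.4],"dr": [0,0,0]},{"claw": 0.6,"offset": [0,0,-0.75],"dr": [0,0,0]},{"claw": 0.6,"offset": [0,0,-1],"dr": [0,0,0]},{"claw": 0.6,"offset": [0,0,-1],"dr": [0,0,0]}])

```text
time: 12.58
tool_pos: [0.3592, 0.2991, 0.1446]
tcp_rot: [[-0.027, 1.0, 0.004], [1.0, 0.027, 0.0], [0.0, 0.004, -1.0]]
wrist_force: [-0.4, 0.2, -2.1]
width: 0.0604
grasp_force: 20.0
```

Emit:
arm_command(increments=[{"claw": 0.6,"offset": [0,0,-0.3],"dr": [0,0,0]},{"claw": 0.6,"offset": [-0.2,0.07,-0.4],"dr": [0,0,0]},{"claw": 0.6,"offset": [-0.5,0.18,-0.4],"dr": [0,0,0]},{"claw": 0.6,"offset": [-0.8,0.29,-0.4],"dr": [0,0,0]},{"claw": 0.6,"offset": [-0.99,0.367,-0.4],"dr": [0,0,0]},{"claw": 0.6,"offset": [-0.99,0.367,-0.4],"dr": [0,0,0]}])

```text
time: 13.32
tool_pos: [0.405, 0.1787, 0.1894]
tcp_rot: [[-0.024, 1.0, -0.003], [1.0, 0.024, -0.001], [-0.0, -0.003, -1.0]]
wrist_force: [-0.1, 0.1, -1.0]
width: 0.0602
grasp_force: 20.0
```

Emit:
arm_command(increments=[{"claw": 0.6,"offset": [-0.3,0.11,0],"dr": [0,0,0]},{"claw": 0.6,"offset": [-0.65,0.24,0],"dr": [0,0,0]},{"claw": 0.6,"offset": [-0.99,0.367,0],"dr": [0,0,0]},{"claw": 0.6,"offset": [-0.99,0.367,0],"dr": [0,0,0]}])

```text
time: 13.82
tool_pos: [0.4527, 0.0611, 0.1897]
tcp_rot: [[-0.023, 1.0, -0.002], [1.0, 0.023, 0.001], [0.001, -0.002, -1.0]]
wrist_force: [-0.7, 0.7, -2.2]
width: 0.0602
grasp_force: 20.0
```

Emit:
arm_command(increments=[{"claw": 0.6,"offset": [-0.3,0.11,0],"dr": [0,0,0]},{"claw": 0.6,"offset": [-0.65,0.24,0],"dr": [0,0,0]},{"claw": 0.6,"offset": [-0.99,0.367,0],"dr": [0,0,0]},{"claw": 0.6,"offset": [-0.99,0.367,0],"dr": [0,0,0]}])

```text
time: 14.32
tool_pos: [0.5002, -0.0558, 0.1898]
tcp_rot: [[-0.024, 1.0, -0.002], [1.0, 0.024, 0.001], [0.001, -0.002, -1.0]]
wrist_force: [0.4, 1.2, -1.8]
width: 0.0602
grasp_force: 20.0
```

Emit:
arm_command(increments=[{"claw": 0.6,"offset": [-0.3,0.11,0],"dr": [0,0,0]},{"claw": 0.6,"offset": [-0.65,0.24,0],"dr": [0,0,0]},{"claw": 0.6,"offset": [-0.99,0.367,0],"dr": [0,0,0]},{"claw": 0.6,"offset": [-0.99,0.367,0],"dr": [0,0,0]}])

```text
time: 14.82
tool_pos: [0.5476, -0.173, 0.1898]
tcp_rot: [[-0.025, 1.0, -0.001], [1.0, 0.025, 0.001], [0.001, -0.001, -1.0]]
wrist_force: [-0.3, 0.9, -2.4]
width: 0.0605
grasp_force: 20.0
```

Emit:
arm_command(increments=[{"claw": 0.6,"offset": [-0.3,0.11,0],"dr": [0,0,0]},{"claw": 0.6,"offset": [-0.6,0.24,0],"dr": [0,0,0]},{"claw": 0.6,"offset": [-0.9,0.34,0],"dr": [0,0,0]},{"claw": 0.6,"offset": [-0.99,0.367,0.2],"dr": [0,0,0]},{"claw": 0.6,"offset": [-0.99,0.367,0.4],"dr": [0,0,0]},{"claw": 0.6,"offset": [-0.99,0.367,0.6],"dr": [0,0,0]},{"claw": 0.6,"offset": [-0.99,0.367,0.6],"dr": [0,0,0]}])

```text
time: 15.7
tool_pos: [0.593, -0.285, 0.1158]
tcp_rot: [[-0.031, 0.999, -0.005], [0.999, 0.031, 0.004], [0.005, -0.005, -1.0]]
wrist_force: [-0.0, -0.9, -1.6]
width: 0.0601
grasp_force: 20.0
```

```bash
cat > m2.py <<'E'
import sys
from h import *
r,z0,z1=map(float,sys.argv[1:4])  # held cylinder radius, z range relative to tool
d=grab("wrist"); s=get_state(); p=np.array(s["tool_pos"]); print("tcp",p.round(4),"w",round(s["width"],4),np.round(s["wrist_force"],1)); c=p[:2]
save(d,"w_%d.png"%(s["time"]*100))
W=cloud(d); W[330:]=np.nan
q=near(W,c,r+.012,p[2]+z0,p[2]+z1); q=q[q[:,1]>c[1]+.012][:,:2]; print("wrist held",cyl(q,r,c),circ(q))
for n in ("scene","top"):
    V=cloud(grab(n)); q=near(V,c,r+.012,p[2]+z0,p[2]+z1)[:,:2]
    if len(q)>30: print(n,"held",cyl(q,r,c))
R=np.array(s["tcp_rot"]); print("toolx",R[:2,0].round(4))
E
python3 m2.py .03 -.023 .0
```

```text
tcp [ 0.5942 -0.286   0.1178] w 0.0599 [-0.3  0.1 -1. ]
wrist held (array([ 0.5925, -0.2873]), 919) (array([ 0.5925, -0.2869]), 0.0297, 919)
scene held (array([ 0.5939, -0.2859]), 373)
top held (array([ 0.5827, -0.2909]), 52)
toolx [-0.0309  0.9995]
```

Emit:
arm_command(increments=[{"claw": 0.6,"offset": [-0.017,0.02,0.2],"dr": [0,0,0]},{"claw": 0.6,"offset": [-0.017,0.02,0.45],"dr": [0,0,0]},{"claw": 0.6,"offset": [-0.017,0.02,0.6],"dr": [0,0,0]},{"claw": 0.6,"offset": [-0.017,0.02,0.68],"dr": [0,0,0]},{"claw": 0.6,"offset": [-0.017,0.02,0.7],"dr": [0,0,0]},{"claw": 0.6,"offset": [-0.017,0.02,0.71],"dr": [0,0,0]},{"claw": 0.6,"offset": [-0.017,0.02,0.71],"dr": [0,0,0]}])

```text
time: 16.73
tool_pos: [0.5978, -0.2913, 0.0348]
tcp_rot: [[-0.028, 1.0, 0.001], [1.0, 0.028, -0.001], [-0.001, 0.001, -1.0]]
wrist_force: [-0.4, 1.1, -1.7]
width: 0.0604
grasp_force: 20.0
```

```bash
python3 m2.py .03 -.018 .03; python3 - <<'E'
from h import *
d=grab("wrist");W=cloud(d);hs=cv2.cvtColor(d["img"],cv2.COLOR_RGB2HSV)
m=(hs[...,0]<25)&(hs[...,1]>70)&(np.abs(W[...,2]-.007)<.006)
Q=W[m]; Q=Q[np.hypot(*(Q[:,:2]-[.5952,-.2894]).T)<.06]; print(len(Q),np.median(Q[:,2]))
h=cv2.convexHull(Q[:,:2].astype(np.float32))[:,0]; h=h[h[:,1]>-.28]; print("coaster",cyl(h,.045,(.5952,-.2894)))
E
```

```text
tcp [ 0.5977 -0.2913  0.0347] w 0.0601 [ 0.3  0.4 -1.4]
wrist held (array([ 0.5973, -0.2935]), 2656) (array([ 0.5973, -0.2932]), 0.0297, 2656)
scene held (array([ 0.599 , -0.2902]), 517)
top held (array([ 0.5965, -0.294 ]), 70)
toolx [-0.028   0.9996]
6577 0.0077351486904706996
coaster (array([ 0.5935, -0.2893]), 30)
```

Emit:
arm_command(increments=[{"claw": 0.6,"offset": [0.028,-0.019,0],"dr": [0,0,0]},{"claw": 0.6,"offset": [0.028,-0.019,0.01],"dr": [0,0,0]},{"claw": 0.6,"offset": [0.028,-0.019,0.02],"dr": [0,0,0]},{"claw": 0.6,"offset": [0.028,-0.019,0.03],"dr": [0,0,0]},{"claw": 0.6,"offset": [0.028,-0.019,0.035],"dr": [0,0,0]},{"claw": 0.6,"offset": [0.028,-0.019,0.035],"dr": [0,0,0]},{"claw": 0.6,"offset": [0.028,-0.019,0.035],"dr": [0,0,0]}])

```text
time: 17.8
tool_pos: [0.5948, -0.2878, 0.0297]
tcp_rot: [[-0.028, 1.0, -0.0], [1.0, 0.028, -0.0], [-0.0, -0.0, -1.0]]
wrist_force: [-0.6, -0.9, -1.9]
width: 0.0604
grasp_force: 20.0
```

```bash
python3 m2.py .03 -.018 .03
```

```text
tcp [ 0.5949 -0.2878  0.0298] w 0.0606 [ 1.1 -0.1 -2.1]
wrist held (array([ 0.5944, -0.29  ]), 2673) (array([ 0.5944, -0.2897]), 0.0297, 2673)
scene held (array([ 0.5964, -0.2865]), 520)
top held (array([ 0.5935, -0.2903]), 71)
toolx [-0.028   0.9996]
```

Centred. I'll make contact, release and lift, then plan the move to the lid.

Emit:
arm_command(increments=[{"claw": 0.6,"offset": [0,0.003,0.004],"dr": [0,0,0]},{"claw": 0.6,"offset": [0,0.003,0.007],"dr": [0,0,0]},{"claw": 0.6,"offset": [0,0.003,0.007],"dr": [0,0,0]},{"claw": 0.6,"offset": [0,0.003,0.007],"dr": [0,0,0]}])

```text
time: 18.45
tool_pos: [0.5952, -0.2878, 0.0294]
tcp_rot: [[-0.028, 1.0, -0.0], [1.0, 0.028, -0.0], [-0.0, -0.0, -1.0]]
wrist_force: [-2.9, 0.4, 3.7]
width: 0.0603
grasp_force: 20.0
```

Emit:
arm_command(increments=[{"claw": 0.8,"offset": [0,0,0],"dr": [0,0,0]},{"claw": 1,"offset": [0,0,0],"dr": [0,0,0]},{"claw": 1,"offset": [0,0,0],"dr": [0,0,0]},{"claw": 1,"offset": [0,0,0],"dr": [0,0,0]},{"claw": 1,"offset": [0,0,-0.15],"dr": [0,0,0]},{"claw": 1,"offset": [0,0,-0.5],"dr": [0,0,0]},{"claw": 1,"offset": [0,0,-1],"dr": [0,0,0]},{"claw": 1,"offset": [0,0,-1],"dr": [0,0,0]}])

```text
time: 19.45
tool_pos: [0.5993, -0.2886, 0.1567]
tcp_rot: [[-0.028, 1.0, 0.011], [1.0, 0.028, -0.005], [-0.006, 0.011, -1.0]]
wrist_force: [0.3, -0.2, 0.2]
width: 0.087
grasp_force: 0.0
```

Emit:
arm_command(increments=[{"claw": 1,"offset": [-0.01,-0.4,0],"dr": [0,0,0]},{"claw": 1,"offset": [-0.02,-0.8,0],"dr": [0,0,0]},{"claw": 1,"offset": [-0.03,-0.98,0],"dr": [0,0,0]},{"claw": 0.7,"offset": [-0.03,-0.98,0],"dr": [0,0,0]},{"claw": 0.7,"offset": [-0.03,-0.98,0],"dr": [0,0,0]},{"claw": 0.7,"offset": [-0.03,-0.98,0],"dr": [0,0,0]}])

```text
time: 20.2
tool_pos: [0.479, -0.294, 0.1489]
tcp_rot: [[-0.03, 1.0, 0.001], [1.0, 0.03, 0.001], [0.0, 0.001, -1.0]]
wrist_force: [0.4, -0.0, 0.1]
width: 0.0657
grasp_force: 0.0
```

```bash
python3 - <<'E'
from h import *
p=np.array(get_state()["tool_pos"]);print(p)
W=cloud(grab("wrist")); q=near(W,(.3825,-.2968),.05,.005,.06); print(np.percentile(q[:,2],[50,98]))
k=q[(q[:,2]>.034)][:,:2]; print("knob",cv2.minEnclosingCircle(k.astype(np.float32)),circ(k))
k=q[(q[:,2]>.012)&(q[:,2]<.022)][:,:2]; print("disc",cv2.minEnclosingCircle(k.astype(np.float32)))
for n in("scene","top"):
  V=cloud(grab(n)); q=near(V,(.595,-.2894),.045,.02,.08); h=np.percentile(q[:,2],97); print(n,"pot",h,cv2.minEnclosingCircle(q[q[:,2]>h-.005][:,:2].astype(np.float32)),cyl(q[:,:2],.03,(.595,-.289)))
plan([(.3825,-.2968,.15,91.6),(.3825,-.2968,.0195,91.6)])
E
```

```text
[ 0.47902031 -0.29396559  0.14893733]
[0.0179823  0.04051475]
knob ((0.38120654225349426, -0.29748353362083435), 0.01219917368143797) (array([ 0.3819, -0.297 ]), 0.0085, 662)
disc ((0.3816109895706177, -0.297612726688385), 0.03116452321410179)
scene pot 0.06893476790066211 ((0.595625102519989, -0.2879197895526886), 0.030709678307175636) (array([ 0.5964, -0.2882]), 1883)
top pot 0.07074519766175386 ((0.5961841940879822, -0.2852749526500702), 0.028339602053165436) (array([ 0.5944, -0.2913]), 200)
offset [0.001, -0.8, -0.011] dr 0.002 mm 96
  -> [ 0.3825 -0.2968  0.15  ] 91.6
offset [0.0, -0.0, 1.0] dr 0.0 mm 120
offset [0.0, -0.0, 0.088] dr 0.0 mm 11
  -> [ 0.3825 -0.2968  0.0194] 91.6
```

Emit:
arm_command(increments=[{"claw": 0.6,"offset": [0,-0.4,0],"dr": [0,0,0]},{"claw": 0.6,"offset": [-0.003,-0.81,0],"dr": [0,0,0]},{"claw": 0.6,"offset": [-0.003,-0.81,0],"dr": [0,0,0]},{"claw": 0.6,"offset": [-0.003,-0.81,0.3],"dr": [0,0,0]},{"claw": 0.6,"offset": [-0.003,-0.81,0.7],"dr": [0,0,0]},{"claw": 0.6,"offset": [-0.003,-0.81,0.9],"dr": [0,0,0]},{"claw": 0.6,"offset": [-0.003,-0.81,0.9],"dr": [0,0,0]},{"claw": 0.6,"offset": [-0.003,-0.81,0.9],"dr": [0,0,0]}])

```text
time: 21.35
tool_pos: [0.3822, -0.298, 0.0419]
tcp_rot: [[-0.029, 1.0, 0.002], [1.0, 0.029, -0.001], [-0.001, 0.002, -1.0]]
wrist_force: [0.6, -1.1, 0.8]
width: 0.0522
grasp_force: 0.0
```

```bash
python3 - <<'E'
from h import *
s=get_state();print(np.round(s["tool_pos"],4))
d=grab("wrist");save(d,"lid.png");s=get_state();print(np.round(s["tool_pos"],4))
E
```

```text
[ 0.3822 -0.298   0.0419]
[ 0.3822 -0.2983  0.0423]
```

View pics/lid.png

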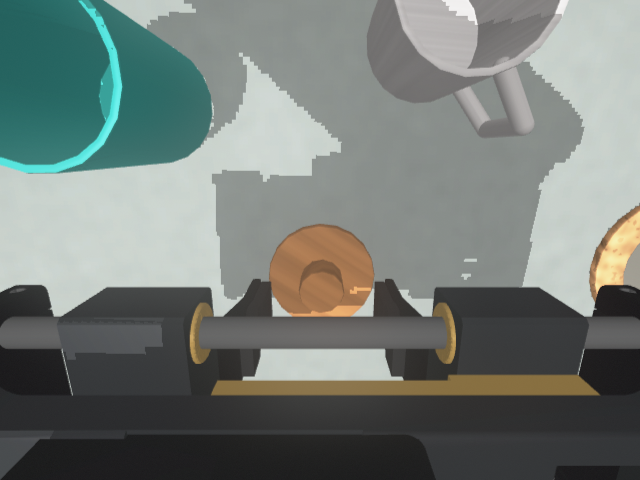

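The knob sits at (322,288), centred between the fingers. I'm going down to grip it just above the disc.

Emit:
arm_command(increments=[{"claw": 0.6,"offset": [0,0,0.09],"dr": [0,0,0]},{"claw": 0.6,"offset": [0,0,0.175],"dr": [0,0,0]},{"claw": 0.6,"offset": [0,0,0.175],"dr": [0,0,0]},{"claw": 0.15,"offset": [0,0,0.175],"dr": [0,0,0]},{"claw": 0.15,"offset": [0,0,0.175],"dr": [0,0,0]},{"claw": 0.15,"offset": [0,0,0.175],"dr": [0,0,0]},{"claw": 0.15,"offset": [0,0,0.175],"dr": [0,0,0]},{"claw": 0.15,"offset": [0,0,0.175],"dr": [0,0,0]}])

```text
time: 22.4
tool_pos: [0.3807, -0.2979, 0.02]
tcp_rot: [[-0.028, 1.0, 0.0], [1.0, 0.028, -0.0], [-0.0, 0.0, -1.0]]
wrist_force: [0.4, -0.5, 0.6]
width: 0.0233
grasp_force: 20.0
```

Emit:
arm_command(increments=[{"claw": 0.15,"offset": [0,0,-0.2],"dr": [0,0,0]},{"claw": 0.15,"offset": [0,0,-0.6],"dr": [0,0,0]},{"claw": 0.15,"offset": [0,0,-1],"dr": [0,0,0]},{"claw": 0.15,"offset": [0,0.2,-1],"dr": [0,0,0]},{"claw": 0.15,"offset": [0,0.55,-1],"dr": [0,0,0]},{"claw": 0.15,"offset": [0,0.89,-1],"dr": [0,0,0]},{"claw": 0.15,"offset": [0,0.89,-1],"dr": [0,0,0]}])

```text
time: 23.28
tool_pos: [0.49, -0.293, 0.1395]
tcp_rot: [[-0.032, 0.999, 0.002], [0.999, 0.032, 0.002], [0.002, 0.002, -1.0]]
wrist_force: [-1.1, 0.1, -0.3]
width: 0.0229
grasp_force: 20.0
```

Emit:
arm_command(increments=[{"claw": 0.15,"offset": [0,0.3,0],"dr": [0,0,0]},{"claw": 0.15,"offset": [0,0.6,0],"dr": [0,0,0]},{"claw": 0.15,"offset": [0.013,0.89,0],"dr": [0,0,0]},{"claw": 0.15,"offset": [0.013,0.89,0],"dr": [0,0,0]},{"claw": 0.15,"offset": [0.013,0.89,0],"dr": [0,0,0]},{"claw": 0.15,"offset": [0.013,0.89,0.25],"dr": [0,0,0]},{"claw": 0.15,"offset": [0.013,0.89,0.25],"dr": [0,0,0]},{"claw": 0.15,"offset": [0.013,0.89,0.25],"dr": [0,0,0]}])

```text
time: 24.28
tool_pos: [0.5935, -0.2909, 0.1108]
tcp_rot: [[-0.027, 1.0, 0.0], [1.0, 0.027, -0.001], [-0.001, 0.0, -1.0]]
wrist_force: [0.1, -0.2, -0.1]
width: 0.0233
grasp_force: 20.0
```

```bash
cat > m3.py <<'E'
from h import *
d=grab("wrist"); s=get_state(); p=np.array(s["tool_pos"]); print(p.round(4),round(s["width"],4),np.round(s["wrist_force"],1))
save(d,"w3_%d.png"%(s["time"]*100))
W=cloud(d); W[318:]=np.nan
def rep(n,V):
    q=near(V,p[:2],.042,p[2]-.014,p[2]+.001); k=q[:,:2]; 
    if len(k)>30: h=cv2.convexHull(k.astype(np.float32))[:,0]; print(n,"disc",cv2.minEnclosingCircle(k.astype(np.float32)),cyl(h,.031,p[:2]), "z",np.percentile(q[:,2],95))
    q=near(V,(.595,-.2897),.042,.02,.062)[:,:2]
    if len(q)>30: print(n,"pot",cyl(q,.03,(.595,-.29)),circ(q))
rep("wrist",W); rep("scene",cloud(grab("scene")))
E
python3 m3.py
```

```text
[ 0.5941 -0.2908  0.1112] 0.0234 [1.  0.5 0.2]
wrist disc ((0.592949390411377, -0.289567232131958), 0.03092532977461815) (array([ 0.593 , -0.2907]), 37) z 0.10946247701783177
wrist pot (array([ 0.5947, -0.2901]), 709) (array([ 0.5946, -0.2894]), 0.0293, 709)
scene disc ((0.5948299169540405, -0.28997042775154114), 0.03139651566743851) (array([ 0.5948, -0.2892]), 14) z 0.10886462181366983
scene pot (array([ 0.5953, -0.288 ]), 1062) (array([ 0.5972, -0.2888]), 0.0278, 1062)
```

Emit:
arm_command(increments=[{"claw": 0.15,"offset": [0.004,0.01,0.06],"dr": [0,0,0]},{"claw": 0.15,"offset": [0.004,0.01,0.14],"dr": [0,0,0]},{"claw": 0.15,"offset": [0.004,0.01,0.2],"dr": [0,0,0]},{"claw": 0.15,"offset": [0.004,0.01,0.225],"dr": [0,0,0]},{"claw": 0.15,"offset": [0.004,0.01,0.24],"dr": [0,0,0]},{"claw": 0.15,"offset": [0.004,0.01,0.25],"dr": [0,0,0]},{"claw": 0.15,"offset": [0.004,0.01,0.25],"dr": [0,0,0]}])

```text
time: 25.25
tool_pos: [0.5955, -0.2897, 0.0802]
tcp_rot: [[-0.028, 1.0, 0.0], [1.0, 0.028, -0.0], [-0.0, 0.0, -1.0]]
wrist_force: [-0.7, 0.7, -0.1]
width: 0.0231
grasp_force: 20.0
```

```bash
python3 m3.py; ls -t pics|head -1
```

```text
[ 0.5955 -0.2897  0.0801] 0.0236 [-0.7  0.5 -0.7]
wrist disc ((0.594866931438446, -0.28789183497428894), 0.03081672452390194) (array([ 0.5949, -0.2895]), 39) z 0.0788037090587326
wrist pot (array([ 0.5947, -0.2901]), 1076) (array([ 0.5947, -0.2898]), 0.0297, 1076)
scene disc ((0.5979874134063721, -0.294844388961792), 0.029234662652015686) (array([ 0.5962, -0.2874]), 18) z 0.07781647195605791
scene pot (array([ 0.5947, -0.2877]), 735) (array([ 0.5952, -0.2879]), 0.0296, 735)
w3_2530.png
```

Emit:
arm_command(increments=[{"claw": 0.15,"offset": [0,0,0.006],"dr": [0,0,0]},{"claw": 0.15,"offset": [0,0,0.01],"dr": [0,0,0]},{"claw": 0.15,"offset": [0,0,0.01],"dr": [0,0,0]},{"claw": 0.15,"offset": [0,0,0.01],"dr": [0,0,0]}])

```text
time: 25.85
tool_pos: [0.5955, -0.2898, 0.0801]
tcp_rot: [[-0.028, 1.0, 0.001], [1.0, 0.028, -0.001], [-0.001, 0.001, -1.0]]
wrist_force: [-2.5, 0.6, 6.5]
width: 0.0233
grasp_force: 20.0
```

Emit:
arm_command(increments=[{"claw": 0.35,"offset": [0,0,0],"dr": [0,0,0]},{"claw": 0.5,"offset": [0,0,0],"dr": [0,0,0]},{"claw": 0.5,"offset": [0,0,0],"dr": [0,0,0]},{"claw": 0.5,"offset": [0,0,-0.1],"dr": [0,0,0]},{"claw": 0.5,"offset": [0,0,-0.4],"dr": [0,0,0]},{"claw": 1,"offset": [0,0,-0.8],"dr": [0,0,0]},{"claw": 1,"offset": [0,0,-1],"dr": [0,0,0]},{"claw": 1,"offset": [0,0,-1],"dr": [0,0,0]}])

```text
time: 26.85
tool_pos: [0.5969, -0.2899, 0.202]
tcp_rot: [[-0.028, 1.0, 0.005], [1.0, 0.028, -0.003], [-0.003, 0.005, -1.0]]
wrist_force: [0.4, 0.5, -0.6]
width: 0.0659
grasp_force: 0.0
```

```bash
python3 - <<'E'
from h import *
p=get_state()["tool_pos"];print(np.round(p,4))
S=grab("scene"); save(S,"s4.png",(120,130,440,400),2.2)
q=near(cloud(S),(.595,-.289),.045,.02,.13); print("knob top",np.percentile(q[:,2],99)); k=q[q[:,2]>.09][:,:2].astype(np.float32); print(cv2.minEnclosingCircle(k))
plan([(.42,.166,.215,91.6),(.42,.166,.049,91.6)])
E
```

```text
[ 0.5969 -0.2899  0.202 ]
knob top 0.09924882092830757
((0.5953984260559082, -0.28845247626304626), 0.01282611396163702)
offset [1.0, -0.354, -0.033] dr 0.0 mm 127
offset [1.0, -0.354, -0.033] dr 0.0 mm 127
offset [1.0, -0.354, -0.033] dr 0.0 mm 127
offset [0.837, -0.296, -0.027] dr 0.0 mm 107
  -> [0.42   0.1659 0.215 ] 91.6
offset [0.0, 0.0, 1.0] dr 0.0 mm 120
offset [0.0, 0.0, 0.383] dr 0.0 mm 46
  -> [0.42   0.1659 0.049 ] 91.6
```

View pics/s4.png

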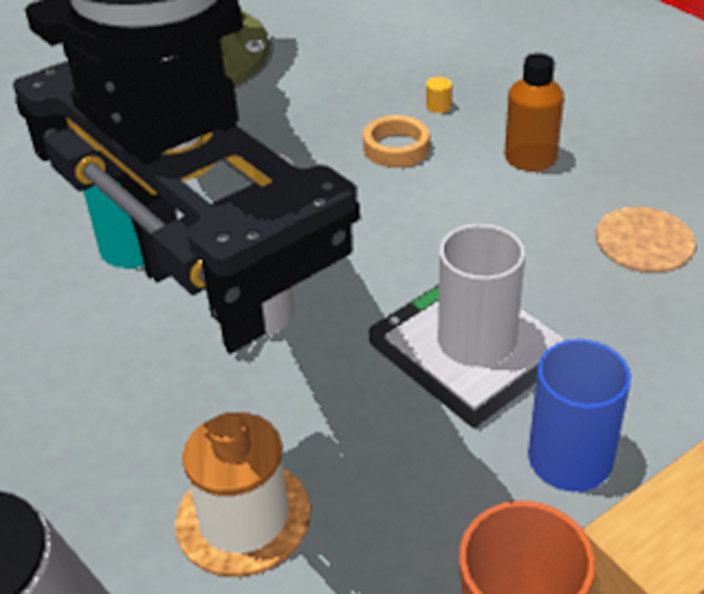

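The crop shows the lid fitted level on the pot on its coaster (235,460), and the tumbler standing on the platform (480,290). Next is the bottle.

Emit:
arm_command(increments=[{"claw": 1,"offset": [0.33,-0.12,-0.03],"dr": [0,0,0]},{"claw": 1,"offset": [0.67,-0.24,-0.03],"dr": [0,0,0]},{"claw": 1,"offset": [1,-0.354,-0.033],"dr": [0,0,0]},{"claw": 1,"offset": [1,-0.354,-0.033],"dr": [0,0,0]}])

```text
time: 27.4
tool_pos: [0.5482, -0.1667, 0.2017]
tcp_rot: [[-0.034, 0.999, -0.002], [0.999, 0.034, 0.001], [0.001, -0.002, -1.0]]
wrist_force: [0.3, -0.4, 0.7]
width: 0.087
grasp_force: 0.0
```

Emit:
arm_command(increments=[{"claw": 1,"offset": [0.33,-0.12,-0.03],"dr": [0,0,0]},{"claw": 1,"offset": [0.67,-0.24,-0.03],"dr": [0,0,0]},{"claw": 1,"offset": [1,-0.354,-0.033],"dr": [0,0,0]},{"claw": 1,"offset": [1,-0.354,-0.033],"dr": [0,0,0]}])

```text
time: 27.9
tool_pos: [0.5027, -0.0496, 0.2061]
tcp_rot: [[-0.032, 0.999, -0.001], [0.999, 0.032, -0.0], [-0.0, -0.001, -1.0]]
wrist_force: [-0.6, -0.1, -0.2]
width: 0.0869
grasp_force: 0.0
```

Emit:
arm_command(increments=[{"claw": 1,"offset": [0.33,-0.12,-0.03],"dr": [0,0,0]},{"claw": 1,"offset": [0.67,-0.24,-0.03],"dr": [0,0,0]},{"claw": 1,"offset": [1,-0.354,-0.033],"dr": [0,0,0]},{"claw": 1,"offset": [1,-0.354,-0.033],"dr": [0,0,0]}])

```text
time: 28.4
tool_pos: [0.4574, 0.0683, 0.2104]
tcp_rot: [[-0.032, 0.999, -0.0], [0.999, 0.032, -0.0], [-0.0, -0.0, -1.0]]
wrist_force: [0.1, -1.0, -0.8]
width: 0.087
grasp_force: 0.0
```

Emit:
arm_command(increments=[{"claw": 1,"offset": [0.3,-0.1,-0.03],"dr": [0,0,0]},{"claw": 1,"offset": [0.6,-0.2,-0.03],"dr": [0,0,0]},{"claw": 1,"offset": [0.83,-0.296,-0.027],"dr": [0,0,0]},{"claw": 1,"offset": [0.83,-0.296,-0.027],"dr": [0,0,0]},{"claw": 1,"offset": [0.83,-0.296,-0.027],"dr": [0,0,0]},{"claw": 1,"offset": [0.83,-0.296,-0.027],"dr": [0,0,0]}])

```text
time: 29.15
tool_pos: [0.4203, 0.1634, 0.2136]
tcp_rot: [[-0.025, 1.0, -0.0], [1.0, 0.025, 0.0], [0.0, -0.0, -1.0]]
wrist_force: [-0.1, -0.3, -0.5]
width: 0.0873
grasp_force: 0.0
```

```bash
python3 - <<'E'
from h import *
d=grab("wrist");p=np.array(get_state()["tool_pos"]);print(p.round(4))
W=cloud(d); W[318:]=np.nan; q=near(W,(.42,.166),.045,.02,.14); print(np.percentile(q[:,2],98))
k=q[q[:,2]>.108][:,:2].astype(np.float32); print("cap",cv2.minEnclosingCircle(k)); k=q[(q[:,2]<.072)][:,:2]; print("body",cyl(k,.027,(.42,.166)),circ(k))
k=near(cloud(grab("scene")),(.42,.166),.045,.02,.07)[:,:2]; print("scene body",cyl(k,.027,(.42,.166)))
E
```

```text
[0.4201 0.1638 0.2136]
0.11474396774228962
cap ((0.4186200499534607, 0.16672836244106293), 0.014440521597862244)
body (array([0.4187, 0.1661]), 304) (array([0.4187, 0.1664]), 0.0267, 304)
scene body (array([0.4186, 0.1689]), 484)
```

Emit:
arm_command(increments=[{"claw": 1,"offset": [0.015,-0.01,0.3],"dr": [0,0,0]},{"claw": 1,"offset": [0.015,-0.01,0.7],"dr": [0,0,0]},{"claw": 1,"offset": [0.015,-0.01,1],"dr": [0,0,0]},{"claw": 1,"offset": [0.015,-0.01,1],"dr": [0,0,0]},{"claw": 1,"offset": [0.015,-0.01,1],"dr": [0,0,0]}])

```text
time: 29.88
tool_pos: [0.4192, 0.1672, 0.095]
tcp_rot: [[-0.028, 1.0, 0.001], [1.0, 0.028, 0.001], [0.001, 0.001, -1.0]]
wrist_force: [0.8, -0.7, 0.5]
width: 0.087
grasp_force: 0.0
```

Emit:
arm_command(increments=[{"claw": 1,"offset": [0,0,0.18],"dr": [0,0,0]},{"claw": 1,"offset": [0,0,0.355],"dr": [0,0,0]},{"claw": 1,"offset": [0,0,0.355],"dr": [0,0,0]},{"claw": 0.52,"offset": [0,0,0.355],"dr": [0,0,0]},{"claw": 0.52,"offset": [0,0,0.355],"dr": [0,0,0]},{"claw": 0.52,"offset": [0,0,0.355],"dr": [0,0,0]},{"claw": 0.52,"offset": [0,0,0.355],"dr": [0,0,0]},{"claw": 0.52,"offset": [0,0,0.355],"dr": [0,0,0]}])

```text
time: 30.88
tool_pos: [0.4186, 0.167, 0.0514]
tcp_rot: [[-0.028, 1.0, 0.001], [1.0, 0.028, -0.0], [-0.0, 0.001, -1.0]]
wrist_force: [0.5, -0.0, 0.4]
width: 0.0534
grasp_force: 19.9
```

Emit:
arm_command(increments=[{"claw": 0.52,"offset": [0,0,-0.15],"dr": [0,0,0]},{"claw": 0.52,"offset": [0,0,-0.4],"dr": [0,0,0]},{"claw": 0.52,"offset": [0,0,-0.58],"dr": [0,0,0]},{"claw": 0.52,"offset": [-0.02,0.15,-0.58],"dr": [0,0,0]},{"claw": 0.52,"offset": [-0.05,0.4,-0.58],"dr": [0,0,0]},{"claw": 0.52,"offset": [-0.086,0.678,-0.58],"dr": [0,0,0]},{"claw": 0.52,"offset": [-0.086,0.678,-0.58],"dr": [0,0,0]}])

```text
time: 31.75
tool_pos: [0.5013, 0.1582, 0.1198]
tcp_rot: [[-0.026, 1.0, -0.002], [1.0, 0.026, 0.002], [0.002, -0.002, -1.0]]
wrist_force: [-0.6, 0.4, -2.1]
width: 0.0531
grasp_force: 19.9
```

Emit:
arm_command(increments=[{"claw": 0.52,"offset": [-0.03,0.25,0],"dr": [0,0,0]},{"claw": 0.52,"offset": [-0.06,0.5,0],"dr": [0,0,0]},{"claw": 0.52,"offset": [-0.086,0.678,0],"dr": [0,0,0]},{"claw": 0.52,"offset": [-0.086,0.678,0.2],"dr": [0,0,0]},{"claw": 0.52,"offset": [-0.086,0.678,0.4],"dr": [0,0,0]},{"claw": 0.52,"offset": [-0.086,0.678,0.4],"dr": [0,0,0]},{"claw": 0.52,"offset": [-0.086,0.678,0.4],"dr": [0,0,0]},{"claw": 0.52,"offset": [-0.086,0.678,0.4],"dr": [0,0,0]}])

```text
time: 32.75
tool_pos: [0.5821, 0.1512, 0.074]
tcp_rot: [[-0.028, 1.0, 0.002], [1.0, 0.028, 0.0], [0.0, 0.002, -1.0]]
wrist_force: [-0.3, -0.5, -2.8]
width: 0.0528
grasp_force: 19.9
```

```bash
cat > m4.py <<'E'
from h import *
import subprocess
subprocess.run("python3 m2.py .027 -.045 .02",shell=True)
C=np.array([.5818,.1504])
for n in("wrist","scene","top"):
    d=grab(n);W=cloud(d);hs=cv2.cvtColor(d["img"],cv2.COLOR_RGB2HSV)
    if n=="wrist": W[318:]=np.nan
    m=(hs[...,0]<25)&(hs[...,1]>70)&(np.abs(W[...,2]-.007)<.006)
    Q=W[m]; Q=Q[np.hypot(*(Q[:,:2]-C).T)<.055]
    if len(Q)<100: continue
    h=cv2.convexHull(Q[:,:2].astype(np.float32))[:,0]; h=h[np.hypot(*(h-C).T)>.042]; print(n,"coaster",cyl(h,.045,C),np.median(Q[:,2]))
E
python3 m4.py
```

```text
tcp [0.5821 0.1511 0.0739] w 0.0532 [ 0.2  0.2 -1.2]
wrist held (array([0.5817, 0.1505]), 2521) (array([0.5817, 0.1509]), 0.0266, 2521)
scene held (array([0.5819, 0.153 ]), 851)
toolx [-0.028   0.9996]
this script no longer has the robotException ignored in: <_io.TextIOWrapper mode='rw' encoding='UTF-8'>
Traceback (most recent call last):
BrokenPipeError: [Errno 32] Broken pipe
```

Emit:
arm_command(increments=[{"claw": 0.52,"offset": [0,0,0.06],"dr": [0,0,0]},{"claw": 0.52,"offset": [0,0,0.1],"dr": [0,0,0]},{"claw": 0.52,"offset": [0,0,0.12],"dr": [0,0,0]},{"claw": 0.52,"offset": [0,0,0.128],"dr": [0,0,0]},{"claw": 0.52,"offset": [0,0,0.133],"dr": [0,0,0]},{"claw": 0.52,"offset": [0,0,0.136],"dr": [0,0,0]},{"claw": 0.52,"offset": [0,0,0.136],"dr": [0,0,0]},{"claw": 0.52,"offset": [0,0,0.136],"dr": [0,0,0]}])

```text
time: 33.9
tool_pos: [0.5812, 0.1509, 0.0574]
tcp_rot: [[-0.028, 1.0, -0.001], [1.0, 0.028, -0.001], [-0.001, -0.001, -1.0]]
wrist_force: [-3.3, -2.5, 7.3]
width: 0.0532
grasp_force: 19.9
```

Emit:
arm_command(increments=[{"claw": 0.7,"offset": [0,0,0],"dr": [0,0,0]},{"claw": 1,"offset": [0,0,0],"dr": [0,0,0]},{"claw": 1,"offset": [0,0,0],"dr": [0,0,0]},{"claw": 1,"offset": [0,0,0],"dr": [0,0,0]},{"claw": 1,"offset": [0,0,-0.15],"dr": [0,0,0]},{"claw": 1,"offset": [0,0,-0.5],"dr": [0,0,0]},{"claw": 1,"offset": [0,0,-1],"dr": [0,0,0]},{"claw": 1,"offset": [0,0,-1],"dr": [0,0,0]}])

```text
time: 34.9
tool_pos: [0.5845, 0.153, 0.1829]
tcp_rot: [[-0.028, 1.0, 0.01], [1.0, 0.028, 0.002], [0.002, 0.01, -1.0]]
wrist_force: [0.9, -0.5, 0.1]
width: 0.0867
grasp_force: 0.0
```

```bash
python3 - <<'E'
from h import *
import pickle
D=pickle.load(open("d0.pkl","rb"))
for n in("top","scene"):
    q=near(cloud(D[n]),(.435,-.17),.065,.063,.08)[:,:2]; 
    c0=least_squares(lambda c:np.hypot(*(q-c).T)-.0285,(.43,-.165),loss="cauchy",f_scale=.001).x; print(n,c0,len(q))
print(ray(D["top"],386,270.4,.072))
S=cloud(grab("scene")); k=near(S,(.582,.15),.045,.03,.075)[:,:2]; print("bottle",cyl(k,.027,(.582,.15)))
print(get_state()["tool_pos"])
plan([(.48,-.08,.2,100),(.43,-.165,.17,110)])
E
```

```text
top [ 0.43171246 -0.16937545] 166
scene [ 0.43273107 -0.16865455] 443
[ 0.43104751 -0.16974605  0.072     ]
bottle (array([0.5809, 0.1527]), 529)
[0.58308589 0.1519027  0.18003265]
offset [-1.0, -0.479, -0.087] dr -0.293 mm 133
offset [-0.834, -0.562, -0.079] dr 0.0 mm 121
  -> [ 0.48   -0.0799  0.2   ] 100.0
offset [-0.626, -0.533, 0.25] dr -0.349 mm 103
  -> [ 0.4301 -0.165   0.17  ] 110.0
```

Emit:
arm_command(increments=[{"claw": 1,"offset": [-0.33,-0.16,-0.087],"dr": [0,0,-0.1]},{"claw": 1,"offset": [-0.66,-0.32,-0.087],"dr": [0,0,-0.2]},{"claw": 1,"offset": [-1,-0.479,-0.087],"dr": [0,0,-0.293]},{"claw": 1,"offset": [-1,-0.479,-0.087],"dr": [0,0,-0.293]}])

```text
time: 35.45
tool_pos: [0.5259, 0.0239, 0.1857]
tcp_rot: [[-0.166, 0.986, -0.003], [0.986, 0.166, -0.003], [-0.003, -0.003, -1.0]]
wrist_force: [0.8, 0.4, 0.3]
width: 0.0871
grasp_force: 0.0
```

Emit:
arm_command(increments=[{"claw": 1,"offset": [-0.3,-0.2,-0.08],"dr": [0,0,0]},{"claw": 1,"offset": [-0.6,-0.4,-0.08],"dr": [0,0,0]},{"claw": 1,"offset": [-0.834,-0.562,-0.08],"dr": [0,0,0]},{"claw": 1,"offset": [-0.834,-0.562,-0.08],"dr": [0,0,0]}])

```text
time: 35.95
tool_pos: [0.4772, -0.0832, 0.196]
tcp_rot: [[-0.169, 0.986, -0.001], [0.986, 0.169, -0.001], [-0.001, -0.002, -1.0]]
wrist_force: [0.3, 1.1, -0.1]
width: 0.0867
grasp_force: 0.0
```

Emit:
arm_command(increments=[{"claw": 1,"offset": [-0.3,-0.25,0],"dr": [0,0,-0.2]},{"claw": 1,"offset": [-0.66,-0.53,0.1],"dr": [0,0,-0.349]},{"claw": 1,"offset": [-0.66,-0.53,0.1],"dr": [0,0,-0.349]},{"claw": 1,"offset": [-0.66,-0.53,0.1],"dr": [0,0,-0.349]},{"claw": 1,"offset": [-0.66,-0.53,0.1],"dr": [0,0,-0.349]}])

```text
time: 36.58
tool_pos: [0.4306, -0.1679, 0.1847]
tcp_rot: [[-0.345, 0.938, 0.001], [0.938, 0.345, 0.001], [0.0, 0.001, -1.0]]
wrist_force: [0.3, 0.9, 0.3]
width: 0.0874
grasp_force: 0.0
```

```bash
python3 - <<'E'
from h import *
d=grab("wrist");s=get_state();p=np.array(s["tool_pos"]);print(p.round(4)); save(d,"jug.png")
W=cloud(d); W[318:]=np.nan; q=near(W,(.4318,-.169),.04,.05,.09); h=np.percentile(q[:,2],95); print("rim z",h)
q=q[q[:,2]>h-.005][:,:2]; c=least_squares(lambda c:np.hypot(*(q-c).T)-.0285,(.4318,-.169),loss="cauchy",f_scale=.001).x; print("jug",c,len(q))
plan([(c[0],c[1],p[2],110),(c[0],c[1],.029,110)])
E
```

```text
[ 0.4305 -0.1682  0.1847]
rim z 0.0744892850534629
jug [ 0.43059002 -0.16895137] 1132
offset [-0.006, -0.002, -0.0] dr 0.006 mm 1
  -> [ 0.4305 -0.169   0.1847] 110.0
offset [-0.0, 0.0, 1.0] dr 0.0 mm 120
offset [-0.0, 0.0, 0.297] dr 0.0 mm 36
  -> [ 0.4305 -0.169   0.029 ] 110.0
```

View pics/jug.png

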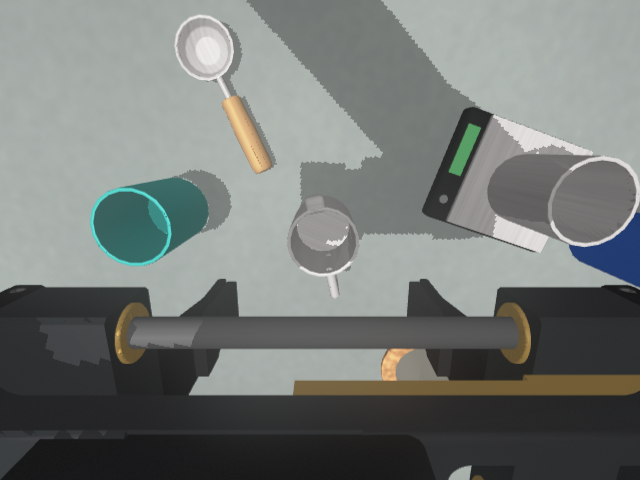

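The jug is at (322,240). Its handle (334,285) and lip (316,203) both lie clear of the finger line.

Emit:
arm_command(increments=[{"claw": 1,"offset": [-0.004,0,0.35],"dr": [0,0,0]},{"claw": 1,"offset": [-0.004,0,0.7],"dr": [0,0,0]},{"claw": 1,"offset": [-0.004,0,1],"dr": [0,0,0]},{"claw": 1,"offset": [-0.004,0,1],"dr": [0,0,0]},{"claw": 1,"offset": [-0.004,0,1],"dr": [0,0,0]}])

```text
time: 37.25
tool_pos: [0.431, -0.1701, 0.0658]
tcp_rot: [[-0.343, 0.939, 0.002], [0.939, 0.343, -0.0], [-0.001, 0.002, -1.0]]
wrist_force: [0.7, -0.8, -0.5]
width: 0.0871
grasp_force: 0.0
```

Emit:
arm_command(increments=[{"claw": 1,"offset": [0,0,0.15],"dr": [0,0,0]},{"claw": 1,"offset": [0,0,0.29],"dr": [0,0,0]},{"claw": 1,"offset": [0,0,0.29],"dr": [0,0,0]},{"claw": 0.58,"offset": [0,0,0.29],"dr": [0,0,0]},{"claw": 0.58,"offset": [0,0,0.29],"dr": [0,0,0]},{"claw": 0.58,"offset": [0,0,0.29],"dr": [0,0,0]},{"claw": 0.58,"offset": [0,0,0.29],"dr": [0,0,0]},{"claw": 0.58,"offset": [0,0,0.29],"dr": [0,0,0]}])

```text
time: 38.25
tool_pos: [0.4303, -0.1706, 0.0302]
tcp_rot: [[-0.342, 0.94, 0.001], [0.94, 0.342, -0.001], [-0.001, 0.001, -1.0]]
wrist_force: [1.2, 0.5, 5.4]
width: 0.0604
grasp_force: 20.0
```

Emit:
arm_command(increments=[{"claw": 0.58,"offset": [0,0,-0.15],"dr": [0,0,0]},{"claw": 0.58,"offset": [0,0,-0.35],"dr": [0,0,0]},{"claw": 0.58,"offset": [0,0,-0.5],"dr": [0,0,0]},{"claw": 0.58,"offset": [-0.07,0.15,-0.5],"dr": [0,0,0.2]},{"claw": 0.58,"offset": [-0.17,0.38,-0.5],"dr": [0,0,0.42]},{"claw": 0.58,"offset": [-0.27,0.615,-0.5],"dr": [0,0,0.642]},{"claw": 0.58,"offset": [-0.27,0.615,-0.5],"dr": [0,0,0.642]},{"claw": 0.58,"offset": [-0.27,0.615,-0.5],"dr": [0,0,0.642]}])

```text
time: 39.25
tool_pos: [0.509, -0.1753, 0.0892]
tcp_rot: [[-0.029, 1.0, -0.002], [1.0, 0.029, 0.001], [0.001, -0.002, -1.0]]
wrist_force: [-0.4, 0.7, -1.1]
width: 0.0604
grasp_force: 20.0
```

Emit:
arm_command(increments=[{"claw": 0.58,"offset": [-0.02,0.2,0],"dr": [0,0,0]},{"claw": 0.58,"offset": [-0.04,0.45,0],"dr": [0,0,0]},{"claw": 0.58,"offset": [-0.062,0.669,0],"dr": [0,0,0]},{"claw": 0.58,"offset": [-0.062,0.669,0],"dr": [0,0,0]},{"claw": 0.58,"offset": [-0.062,0.669,0],"dr": [0,0,0]},{"claw": 0.58,"offset": [-0.062,0.669,0.25],"dr": [0,0,0]},{"claw": 0.58,"offset": [-0.062,0.669,0.25],"dr": [0,0,0]},{"claw": 0.58,"offset": [-0.062,0.669,0.25],"dr": [0,0,0]}])

```text
time: 40.25
tool_pos: [0.5902, -0.1811, 0.0605]
tcp_rot: [[-0.028, 1.0, 0.0], [1.0, 0.028, -0.001], [-0.001, 0.0, -1.0]]
wrist_force: [1.0, 0.9, -1.1]
width: 0.0605
grasp_force: 20.0
```

```bash
python3 m2.py .03 -.022 .0; ls -t pics|head -1
```

```text
tcp [ 0.5907 -0.1811  0.0609] w 0.0601 [ 0.8 -0.6 -0.9]
wrist held (array([ 0.5896, -0.181 ]), 743) (array([ 0.5896, -0.1807]), 0.0297, 743)
scene held (array([ 0.5905, -0.1789]), 321)
toolx [-0.0278  0.9996]
w_4029.png
```

Emit:
arm_command(increments=[{"claw": 0.58,"offset": [0.009,0.017,0.08],"dr": [0,0,0]},{"claw": 0.58,"offset": [0.009,0.017,0.16],"dr": [0,0,0]},{"claw": 0.58,"offset": [0.009,0.017,0.21],"dr": [0,0,0]},{"claw": 0.58,"offset": [0.009,0.017,0.23],"dr": [0,0,0]},{"claw": 0.58,"offset": [0.009,0.017,0.24],"dr": [0,0,0]},{"claw": 0.58,"offset": [0.009,0.017,0.24],"dr": [0,0,0]}])

```text
time: 41.15
tool_pos: [0.5926, -0.1798, 0.031]
tcp_rot: [[-0.028, 1.0, 0.0], [1.0, 0.028, -0.0], [-0.0, 0.0, -1.0]]
wrist_force: [-0.3, -0.1, 0.0]
width: 0.0605
grasp_force: 20.0
```

```bash
python3 m2.py .03 -.022 .02
```

```text
tcp [ 0.5927 -0.1797  0.0311] w 0.0604 [ 0.3 -0.4 -1.1]
wrist held (array([ 0.5921, -0.1796]), 1418) (array([ 0.5921, -0.1793]), 0.0297, 1418)
scene held (array([ 0.5938, -0.1767]), 646)
toolx [-0.028   0.9996]
```

On target. I'll touch down, release and retreat.

Emit:
arm_command(increments=[{"claw": 0.58,"offset": [0,0,0.005],"dr": [0,0,0]},{"claw": 0.58,"offset": [0,0,0.009],"dr": [0,0,0]},{"claw": 0.58,"offset": [0,0,0.009],"dr": [0,0,0]},{"claw": 0.58,"offset": [0,0,0.009],"dr": [0,0,0]}])

```text
time: 41.8
tool_pos: [0.5926, -0.1798, 0.0303]
tcp_rot: [[-0.028, 1.0, 0.0], [1.0, 0.028, -0.0], [-0.0, 0.0, -1.0]]
wrist_force: [-2.8, 0.4, 5.3]
width: 0.0604
grasp_force: 20.0
```

Emit:
arm_command(increments=[{"claw": 0.8,"offset": [0,0,0],"dr": [0,0,0]},{"claw": 1,"offset": [0,0,0],"dr": [0,0,0]},{"claw": 1,"offset": [0,0,0],"dr": [0,0,0]},{"claw": 1,"offset": [0,0,0],"dr": [0,0,0]},{"claw": 1,"offset": [0,0,-0.15],"dr": [0,0,0]},{"claw": 1,"offset": [0,0,-0.5],"dr": [0,0,0]},{"claw": 1,"offset": [0,0,-1],"dr": [0,0,0]},{"claw": 1,"offset": [0,0,-1],"dr": [0,0,0]}])

```text
time: 42.8
tool_pos: [0.5964, -0.1796, 0.1567]
tcp_rot: [[-0.028, 1.0, 0.01], [1.0, 0.028, -0.004], [-0.004, 0.01, -1.0]]
wrist_force: [0.2, 0.4, -1.0]
width: 0.087
grasp_force: 0.0
```

Emit:
arm_command(increments=[{"claw": 1,"offset": [0,0,-0.4],"dr": [0,0,0]},{"claw": 1,"offset": [0,-0.4,-0.5],"dr": [0,0,0]},{"claw": 1,"offset": [0,-0.8,-0.5],"dr": [0,0,0]},{"claw": 1,"offset": [0,-1,-0.5],"dr": [0,0,0]},{"claw": 1,"offset": [0,-1,-0.5],"dr": [0,0,0]},{"claw": 1,"offset": [0,-1,-0.5],"dr": [0,0,0]}])

```text
time: 43.55
tool_pos: [0.4734, -0.183, 0.2102]
tcp_rot: [[-0.028, 1.0, 0.001], [1.0, 0.028, -0.001], [-0.001, 0.001, -1.0]]
wrist_force: [-0.3, -0.2, 0.2]
width: 0.0874
grasp_force: 0.0
```

```bash
python3 - <<'E'
from h import *
for n in("scene","top"):
    d=grab(n); V=cloud(d)
    if n=="scene": save(d,"final.png")
    for nm,c,r,a,b in(("tumbler",(.5885,-.0695),.031,.04,.105),("jug",(.5919,-.1795),.03,.015,.06),("pot",(.5952,-.2894),.03,.02,.062),("bottle",(.5818,.1504),.027,.02,.075)):
        q=near(V,c,r+.012,a,b)[:,:2]
        t=near(V,c,.045,.0,.2)
        print(n,nm,c,cyl(q,r,c) if len(q)>20 else len(q),"top z",np.percentile(t[:,2],99).round(3))
print(get_state()["tool_pos"],get_state()["wrist_force"])
E
```

```text
scene tumbler (0.5885, -0.0695) (array([ 0.5893, -0.0678]), 1519) top z 0.116
scene jug (0.5919, -0.1795) (array([ 0.5931, -0.1788]), 1212) top z 0.073
scene pot (0.5952, -0.2894) (array([ 0.5947, -0.2877]), 759) top z 0.099
scene bottle (0.5818, 0.1504) (array([0.5809, 0.1527]), 650) top z 0.119
top tumbler (0.5885, -0.0695) (array([ 0.5881, -0.0688]), 292) top z 0.118
top jug (0.5919, -0.1795) (array([ 0.5922, -0.1813]), 81) top z 0.075Traceback (most recent call last):
  File "<stdin>", line 8, in <module>
    return _quantile_unchecked(
        a, q, axis, out, overwrite_input, method, keepdims, weights)
    return _ureduce(a,
                    func=_quantile_ureduce_func,
    ...<5 lines>...
                    overwrite_input=overwrite_input,
                    method=method)
    r = func(a, **kwargs)
    result = _quantile(arr,
                       quantiles=q,
    ...<2 lines>...
                       out=out,
                       weights=wgt)
    slices_having_nans = np.isnan(arr[-1, ...])
                                  ~~~^^^^^^^^^
IndexError: index -1 is out of bounds for axis 0 with size 0
```

View pics/final.png

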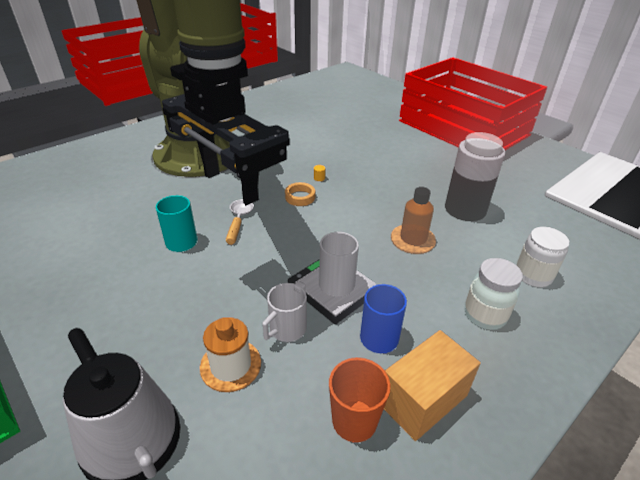

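The final view shows all five pieces upright and in place: tumbler (338,265), jug (287,312), lidded pot (228,348) and bottle (418,220), with the arm clear of them.

```bash
python3 -c "
from rig import *
print(close_job())"
```

```text
the job is handed in; nothing more can be done
None
```

The tasting station is set out in the order asked and handed in at about 44 s: tumbler on the scale, lidded pot on the kettle-side coaster, bottle on the other coaster, and jug midway, all upright, released and within about 2 mm of their targets by camera.

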